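# Stock the bar tray

## Task

Set up the drinks tray: stand the jigger in the square well, stand the bottle stopper upright in the small round well, put the lemon in the large round well, and lay the muddler in its long rest, in both saddles. The egg cup and the wine cork do not belong on the tray: leave them standing where they are, undisturbed.

Things in the scene. Friction and masses are not known exactly. Their poses are not given: they have to be found in the camera images.
- jigger_center (a point): the jigger: a shiny silver double-ended bar measure with a narrow waist like an hourglass, 43 mm across both ends, 70 mm tall, standing on end and loose (about 90 g). It has no stem and foot, unlike the egg cup. This point is its centre, half-way up (35 mm above what it stands on), its z axis along its length. It grips like a plain 43 mm cylinder anywhere from 15 mm above its foot upward.
- bottle_stopper_center (a point): the bottle stopper: a small silver-grey metal stopper with a round ball-like head, standing upright and loose, 25 mm across, 49 mm tall, about 60 g. This point is its centre, half-way up (24.5 mm above what it stands on), its z axis up. It grips like a plain 25 mm post, best in its upper half.
- lemon_center (a point): the lemon: yellow, lying on its side and loose, 71 mm long (its own x axis), 53 mm wide (its own y axis), 51 mm high, about 85 g. This point is its centre, 25.5 mm up. Grip it across its 53 mm width. It may roll if pushed.
- muddler_center (a point): the muddler: a turned light-brown wooden rod lying loose on the worktop, 187 mm long (its own y axis), at most 25 mm thick, about 80 g. This point is its middle, 12.5 mm up, within about 10 mm of its balance point.
- large_round_well_floor (a point): the large round well on the wooden tray: a low dark-wood ring, 98 mm outside, 90 mm inside, its rim 12 mm above its inner floor. This point is the centre of its inner floor (12 mm above the worktop), z axis up. The three wells stand in a row along the far side of the tray, 92 mm apart, in any order; all are fixed to the tray.
- square_well_floor (a point): the square well on the wooden tray: a low square dark-wood frame, 74 mm outside, 66 mm inside, its rim 12 mm above its inner floor. This point is the centre of its inner floor (12 mm above the worktop), x and y axes along its sides, z axis up.
- small_round_well_floor (a point): the small round well on the wooden tray: a low dark-wood ring, 56 mm outside, 48 mm inside, its rim 12 mm above its inner floor. This point is the centre of its inner floor (12 mm above the worktop), z axis up. Mind the wall cupboards when swinging the arm across: they hang 0.45 m above the worktop, from x = 0.64 m back.
- muddler_rest_floor (a point): the long dark-wood rest along the near side of the light, fixed 170 x 290 mm tray: two V saddles 110 mm apart along its own y axis, each 48 mm wide at the top and 13 mm deep, open between; 34 mm high end stops, 218 mm apart. This point is midway between the saddles, at the bottom of the V's, 24 mm above the worktop. A muddler in both V's, either way round, has its middle 12 to 16 mm above it.
- egg_cup_center (a point): a look-alike that does not belong: a silver egg cup, a bowl on a short stem and round foot, 46 mm across, 60 mm tall, standing loose. This point is its centre, half-way up (30 mm).
- cork_center (a point): a look-alike that does not belong: a plain brown wine cork standing on end, loose, a straight cylinder 23 mm across, 44 mm tall. This point is its centre, half-way up (22 mm).

How it is judged:
By the outcome, as a careful person would: the job done as asked, in the order asked, and still so for the second after the job is handed in, with the robot touching nothing.
It also fails if it takes over 115 s, if anything falls off the work surface, if the arm or the gripper's body presses on something with over 40 N, if the wrist force passes 120 N, or if a joint passes its speed limit or range.

## Robot

A 6-joint arm with a two-finger parallel gripper is mounted at the origin on a cart in front of the work surface, level with it; the furniture and walls round the work are solid. World frame = base frame: x ahead of the robot, y to its left, z up, the work surface at z = 0. Lengths are in m, angles in degrees, forces in N, time in s.
With the tool pointing down it reaches from about 0.275 to 0.725 m from the base axis. Payload 15.9 kg.
Tool frame: the origin (TCP) lies midway between the tips of the shut fingers; the grasp point (between the pads) lies 19 mm behind it (r.pinch_z is the distance from the TCP to the grasp point, in m); z points along the fingers, x is the direction in which the jaws open and shut, and the axes are right-handed (so a half turn about z gives the same grasp; the last joint's range is limited). The gripper opens to 85 mm and grips with 20 to 120 N. Pads are 22 mm wide; open, the fingers measure 114 mm over their backs; the gripper's body (76 mm by 85 mm) begins 54 mm behind the grasp point. The pads swing forward as they close: fully open they stand 13 mm farther back than shut.
Start: joints at [73.797, 12.198, -1.971, 75.831, 0, 90], TCP at [0.14, 0.48, 0.231] pointing down, gripper open.
Joint ranges: [-170.91, 170.91], [-42.67, 98.43], [-65.05, 77.54], [-120.47, 116.71], [-90, 82.35], [-180, 180]. Speed limits (degrees/s): [108.29, 108.29, 136.94, 147.25, 180, 180].

## Interface

Orientations are given as a 3x3 rotation matrix whose columns are the frame's x, y, z axes.
In Python, from cell import r, vision gives the robot as it stands.
- The arm moves only by the tool play_rows, never from a script. Its argument "plan" is one flat list of numbers, 7 for each row, row after row: the turn, a rotation vector about the tool's x, y, z in degrees, then the shift along the tool's x, y, z in cm, then the opening, from 0 (shut) to 1 (fully open). In form: [wx, wy, wz, dx, dy, dz, claw, wx, wy, wz, dx, dy, dz, claw, ...]. A call has 1 to 8 rows; each row is the pose to reach, as a shift and turn from the pose commanded when the call began, along the tool's axes at that moment; what a row does not reach only later rows make up. A row lasts 1/10 s, in which the tool goes at most 50 mm and 8.59 degrees, less where a joint would pass 70% of its speed; a pose out of reach is approached as far as the arm can. A call with a gripper value outside its range is refused whole. The fingers move at their own pace and stop on an object; "grip_force" is the grip in N (left out, the last holds). Time passes only in rows, so rows that repeat a pose let the fingers close. It gives the time, the measured TCP pose, the force and the opening at its end, in the units of the state.
- r.state(): the state, without advancing time (a new reading comes with each control period).
- vision.camera(name): name is "scene" or "top" or "wrist"; returns (picture, depth): 480x640x3 uint8, red, green, blue; 480x640 float32, m along the optical axis (not along the pixel's ray), 0 where there is no reading.
- vision.get_calibration(name): a dict with "fx", "fy", "cx", "cy" (pixels), "distortion" ([k1, k2, p1, p2, k3] as OpenCV has them; the pictures are not rectified), "view" (4x4, takes a point from world to camera coordinates); the wrist camera has in their place "hand_eye" (4x4, takes a point from camera to tool coordinates, whose origin is the TCP and whose axes are the tool frame's). Camera axes: x right, y up, looking along -z (the intrinsics and any distortion apply to the point x, -y, -z); pixel columns grow to the right and rows downward; lengths in m; the calibration is good to about 2 mm. A picture is of the moment at which its call begins: read the wrist's pose just before it. get_calibration takes no time and is no camera call.
- r.hand_in(): hands the job in, once; it reports no verdict.
The state is a dict: "time": time; "joints": joint angles; "qd": joint speeds; "joint_efforts": joint torques, N m; "ee_pos": TCP position; "orientation": TCP orientation; "force": force on the tool from outside, world axes, zero at the start; "moment": the same for the moment, N m; "opening": finger opening in m.
Only numpy, scipy, OpenCV 4.12 (cv2) and the standard library are available. Lean on these libraries where they do the work, as an engineer would, in place of code of your own. Each camera call takes 0.05 s, during which the arm holds its last target.

## Working session

There is one attempt and no reset: what is moved stays moved. The work goes in short steps, Python scripts to look and compute and a tool call to move; the robot and the scene stay as the last step left them, time stands still between calls to the robot, and variables do not carry over. Pictures are saved under pics/ and viewed, and the job is handed in when it is done.

Besides the shell and the picture viewer there is one more tool, called after "Request:" as name(argument=value, ...) on one line, values as JSON. play_rows: Moves the arm, as the interface text tells. Its arguments: {"type":"object","properties":{"plan":{"type":"array","items":{"type":"number"}},"grip_force":{"type":"number"}},"required":["plan"]}

```bash
ls; mkdir -p pics; python3 - <<'E'
from cell import r, vision
import cv2, numpy as np
print(r.state())
for n in ("scene","top","wrist"):
    c=vision.get_calibration(n); print(n,{k:np.round(v,4).tolist() for k,v in c.items()})
    p,d=vision.camera(n); cv2.imwrite(f"pics/{n}0.png",p[:,:,::-1]); np.save(f"pics/{n}0_d.npy",d)
    print(d.min(),d.max(),(d==0).mean())
E
```

```text
pics
{'time': 0.0, 'joints': array([ 7.37961487e+01,  1.22249525e+01, -2.00890221e+00,  7.58304350e+01,
       -1.39512937e-03,  9.00005824e+01]), 'qd': array([ 0.04351726, -0.01066365, -0.04500292,  0.02943005, -0.0414133 ,
        0.02013596]), 'joint_efforts': array([-1.78774731e-03, -6.86170220e+01,  4.87116230e+01,  1.79568061e-02,
        4.58243176e-04,  4.74205490e-05]), 'ee_pos': array([0.13944065, 0.47980994, 0.23081027]), 'orientation': array([[ 2.79065240e-01,  9.60272101e-01, -2.89737122e-04],
       [ 9.60271489e-01, -2.79065389e-01, -1.08428871e-03],
       [-1.12206780e-03,  2.43609907e-05, -9.99999370e-01]]), 'force': array([-0.62289759, -0.397202  , -0.38855022]), 'moment': array([-0.04966409, -0.01142128, -0.05977291]), 'opening': 0.0855590451125244}
scene {'fx': 495.8293, 'fy': 495.8293, 'cx': 313.5199, 'cy': 237.8894, 'distortion': [0.0478, 0.0, 0.0, 0.0, 0.0], 'view': [[0.5017, -0.8649, -0.0151, -0.2276], [0.6226, 0.3489, 0.7005, -0.3214], [-0.6006, -0.3608, 0.7135, -0.8362], [0.0, 0.0, 0.0, 1.0]]}
0.0 1.9564399 0.0038216145833333335
top {'fx': 477.8518, 'fy': 477.8518, 'cx': 324.8813, 'cy': 236.4457, 'distortion': [0.0289, 0.0, 0.0, 0.0, 0.0], 'view': [[-0.0254, -0.9997, -0.0057, 0.0372], [0.985, -0.026, 0.1703, -0.4501], [-0.1704, -0.0012, 0.9854, -0.9896], [0.0, 0.0, 0.0, 1.0]]}
0.0 2.0010388 0.0038834635416666666
wrist {'fx': 399.4156, 'fy': 399.4156, 'cx': 324.3843, 'cy': 235.8122, 'distortion': [-0.0521, 0.0, 0.0, 0.0, 0.0], 'hand_eye': [[1.0, 0.0, -0.0002, 0.0003], [-0.0, -0.9574, -0.2888, -0.0731], [-0.0002, 0.2888, -0.9574, -0.1416], [0.0, 0.0, 0.0, 1.0]]}
0.0 1.4540405 0.00390625
```

View pics/scene0.png

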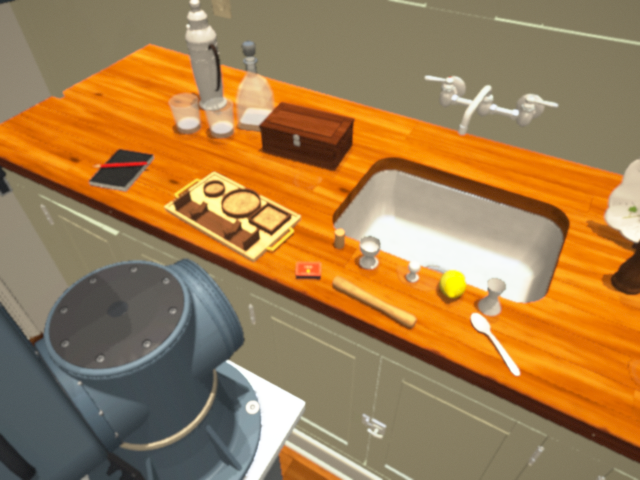

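View pics/top0.png

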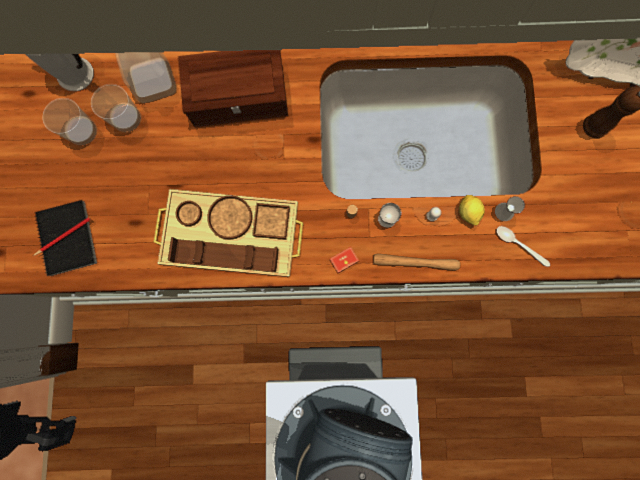

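View pics/wrist0.png

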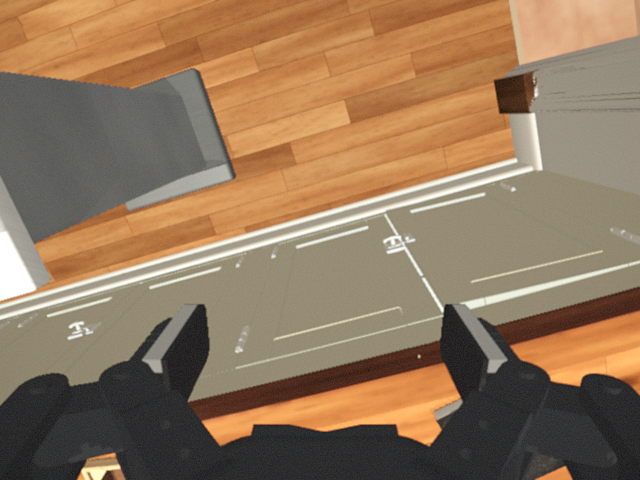

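```bash
cat > h.py <<'E'
import numpy as np, cv2
from cell import r, vision
def ray(name,uv,cal=None):
    """world origin, direction (unit depth) for pixels"""
    c=cal or vision.get_calibration(name)
    K=np.array([[c['fx'],0,c['cx']],[0,c['fy'],c['cy']],[0,0,1]])
    n=cv2.undistortPoints(np.array(uv,float).reshape(-1,1,2),K,np.array(c['distortion'],float)).reshape(-1,2)
    d=np.c_[n[:,0],-n[:,1],-np.ones(len(n))]
    if name=='wrist':
        H=np.array(c['hand_eye']); s=r.state(); T=np.eye(4); T[:3,:3]=s['orientation']; T[:3,3]=s['ee_pos']; M=T@H
    else: M=np.linalg.inv(np.array(c['view']))
    return M[:3,3], d@M[:3,:3].T
def onz(name,uv,z):
    o,d=ray(name,uv); return o+d*((z-o[2])/d[:,2])[:,None]
def cloud(name,D):
    v,u=np.mgrid[0:480,0:640]; o,d=ray(name,np.c_[u.ravel(),v.ravel()])
    return (o+d*D.ravel()[:,None]).reshape(480,640,3)
E
python3 - <<'E'
from h import *
for n,(a,b,c,d) in dict(top=(340,180,540,290),scene=(310,220,530,380)).items():
    im=cv2.imread(f'pics/{n}0.png')[b:d,a:c]; cv2.imwrite(f'pics/{n}0z.png',cv2.resize(im,None,fx=3.6,fy=3.6,interpolation=cv2.INTER_CUBIC))
im=cv2.imread('pics/top0.png')[180:290,145:310]; cv2.imwrite('pics/top0tray.png',cv2.resize(im,None,fx=4.5,fy=4.5,interpolation=cv2.INTER_CUBIC))
for n in('top','scene'):
    D=np.load(f'pics/{n}0_d.npy'); P=cloud(n,D)
    m=((P[...,2]>0.006)&(P[...,2]<0.12)&(P[...,0]>0.3)&(P[...,0]<0.62)&(P[...,1]>-0.6)&(P[...,1]<.6)).astype(np.uint8)
    k,L,S,C=cv2.connectedComponentsWithStats(m)
    for i in range(1,k):
        if S[i,4]>25:
            Q=P[L==i]; print(n,S[i],np.round(np.r_[Q.min(0),Q.max(0),np.median(Q,0)],4))
    tab=P[(P[...,0]>.35)&(P[...,0]<.42)&(abs(P[...,1])<.5)&(abs(P[...,2])<.02)]; print('table z',np.median(tab[:,2]),tab[:,2].std())
E
```

```text
top [ 154  189  149   88 9442] [0.3705 0.0757 0.006  0.5729 0.4024 0.0452 0.4695 0.2378 0.0115]
top [459 195  26  31 570] [ 0.47   -0.3223  0.0148  0.5364 -0.2703  0.0554  0.5006 -0.2918  0.0416]
top [496 197  28  23 417] [ 0.484  -0.3928  0.006   0.5208 -0.3569  0.0727  0.5027 -0.3753  0.0414]
top [  60  200   36   72 1752] [0.3946 0.5278 0.006  0.5524 0.5999 0.0273 0.4638 0.5724 0.0123]
top [379 203  22  22 372] [ 0.4728 -0.136   0.0062  0.5174 -0.091   0.0633  0.4988 -0.1158  0.0386]
top [346 205  11  13 115] [ 0.4973 -0.0436  0.012   0.5186 -0.0222  0.0472  0.5047 -0.0326  0.0412]
top [427 207  15  14 136] [ 0.486  -0.2265  0.006   0.5089 -0.2031  0.0495  0.4958 -0.2123  0.0424]
top [511 233  30  28 123] [ 0.3918 -0.4439  0.006   0.4531 -0.3838  0.0138  0.4189 -0.4126  0.0087]
top [330 247  28  26 405] [ 0.376  -0.0432  0.0065  0.4305  0.0157  0.0199  0.4032 -0.0143  0.0144]
top [373 254  87  17 839] [ 0.3736 -0.2645  0.0074  0.413  -0.0775  0.0284  0.3936 -0.1682  0.0195]
table z -0.00014310153750374255 0.005993623804555834
scene [ 99 153  55  37 851] [0.3923 0.5273 0.0061 0.552
[... 406 characters left out ...]
24  0.0509  0.4939 -0.2159  0.0364]
scene [296 262  25  16 379] [ 0.3759 -0.0469  0.0061  0.4325  0.0156  0.0195  0.401  -0.0167  0.0154]
scene [439 270  28  28 618] [ 0.471  -0.3242  0.0133  0.5294 -0.2702  0.0531  0.4922 -0.2998  0.0402]
scene [332 276  84  52 956] [ 0.3735 -0.2652  0.0061  0.4129 -0.0788  0.0287  0.3905 -0.1757  0.0197]
scene [480 278  26  36 574] [ 0.483  -0.396   0.006   0.5225 -0.3577  0.0727  0.4978 -0.3765  0.0452]
scene [471 314  12   7  27] [ 0.4508 -0.3739  0.006   0.4713 -0.3548  0.0102  0.4657 -0.3589  0.0072]
scene [483 329  30  36 159] [ 0.3902 -0.4495  0.006   0.4453 -0.3843  0.0153  0.4167 -0.4215  0.0093]
table z 0.00019261938638892584 0.0071195159815555225
```

```bash
ls pics
```

```text
scene0.png
scene0_d.npy
scene0z.png
top0.png
top0_d.npy
top0tray.png
top0z.png
wrist0.png
wrist0_d.npy
```

View pics/scene0z.png

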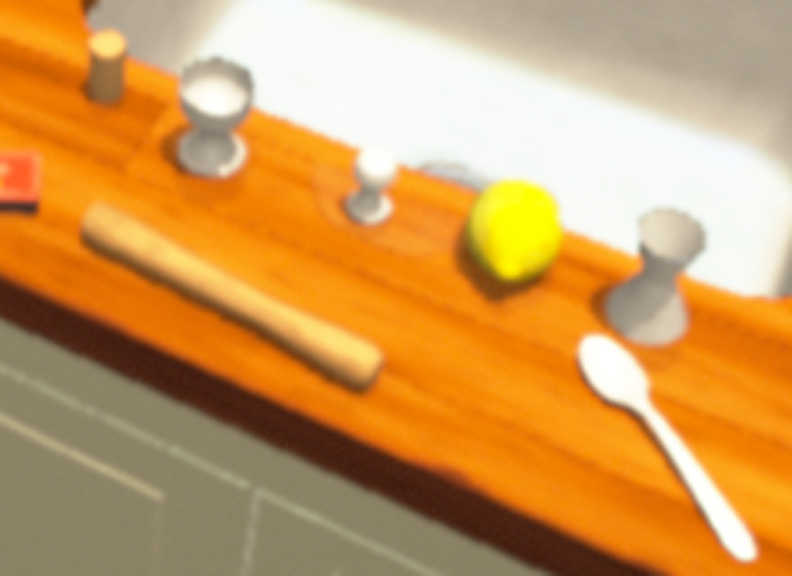

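View pics/top0z.png

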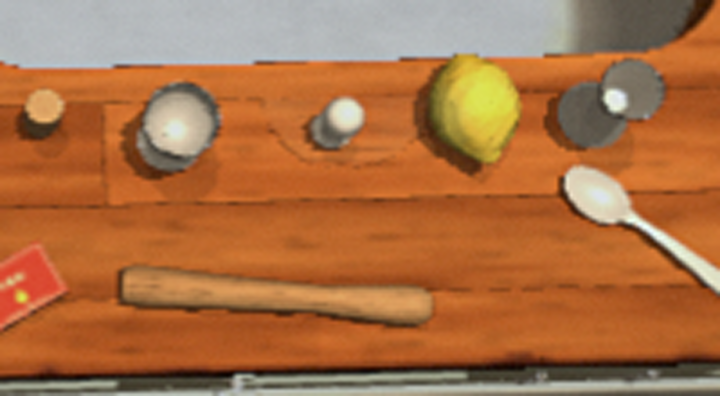

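View pics/top0tray.png

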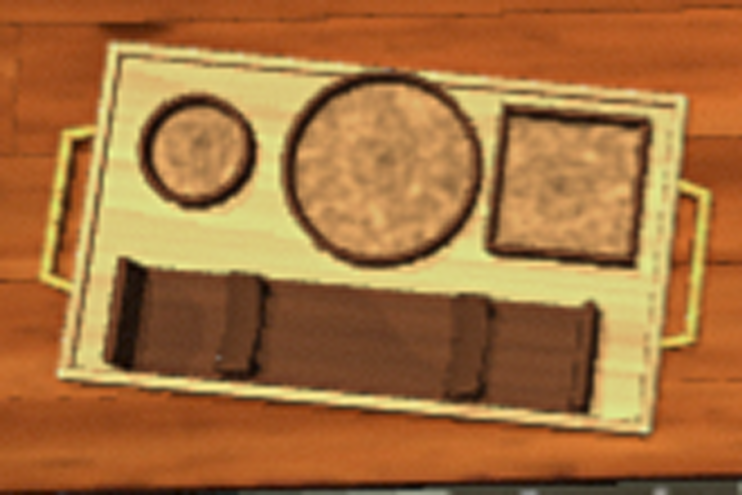

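```bash
python3 - <<'E'
from h import *
boxes=dict(jig=(-.42,-.34,.46,.55,.06,.08),egg=(-.15,-.08,.46,.55,.05,.07),stop=(-.24,-.19,.47,.53,.03,.06),cork=(-.06,-.01,.48,.54,.035,.06),lem=(-.34,-.255,.45,.55,.015,.06),mud=(-.29,-.06,.36,.43,.012,.04))
for n in('top','scene'):
    D=np.load(f'pics/{n}0_d.npy'); P=cloud(n,D)
    for k,(y0,y1,x0,x1,z0,z1) in boxes.items():
        Q=P[(P[...,0]>x0)&(P[...,0]<x1)&(P[...,1]>y0)&(P[...,1]<y1)&(P[...,2]>z0)&(P[...,2]<z1)]
        xy=(Q[:,:2]*1000).astype(np.float32)
        c,R=cv2.minEnclosingCircle(xy); rect=cv2.minAreaRect(xy)
        print(n,k,len(Q),'circ',np.round(c,1),round(R,1),'rect',np.round(rect[0],1),np.round(rect[1],1),round(rect[2],1),'zmax',Q[:,2].max().round(4))
# wells by colour in top image
im=cv2.imread('pics/top0.png'); hsv=cv2.cvtColor(im,cv2.COLOR_BGR2HSV)
for (u,v) in [(188,213),(230,217),(272,221),(170,220),(220,240),(220,257),(275,257),(203,205)]: print((u,v),im[v,u],hsv[v,u])
D=np.load('pics/top0_d.npy'); P=cloud('top',D)
for (u,v) in [(188,213),(230,217),(272,221),(220,257),(185,253),(260,262),(198,254),(249,257),(172,250),(276,262)]: print((u,v),P[v,u].round(4))
E
```

```text
top jig 96 circ [ 502.7 -374.6] 18.5 rect [ 502.3 -375.5] [34.2 35.6] 88.0 zmax 0.0727
top egg 75 circ [ 495.  -113.7] 22.7 rect [ 494.9 -113.5] [43.8 43.9] 45.5 zmax 0.0633
top stop 104 circ [ 498.  -214.5] 12.0 rect [ 497.9 -215. ] [22.6 22.1] 15.7 zmax 0.0495
top cork 85 circ [508.3 -32.9] 11.1 rect [507.7 -33.5] [20.1 20.5] 83.5 zmax 0.0472
top lem 569 circ [ 503.2 -294.1] 34.1 rect [ 504.3 -296.2] [57.1 53.5] 51.9 zmax 0.0554
top mud 818 circ [ 394.6 -170.9] 93.5 rect [ 394.1 -170.8] [186.7  24.5] 84.4 zmax 0.0284
scene jig 149 circ [ 502.9 -373.8] 19.9 rect [ 504.  -375.5] [38.4 33.8] 18.0 zmax 0.0727
scene egg 162 circ [ 496.6 -115.9] 25.3 rect [ 496.  -114.8] [47.4 44. ] 8.4 zmax 0.0636
scene stop 113 circ [ 498.  -214.6] 12.2 rect [ 498.4 -214.6] [22.2 22.4] 29.9 zmax 0.0509
scene cork 86 circ [508.5 -35.3] 12.3 rect [508.3 -34.8] [22.6 20.8] 52.1 zmax 0.0471
scene lem 617 circ [ 500.  -296.9] 30.4 rect [ 502.4 -298. ] [53.6 54.5] 59.7 zmax 0.0531
scene mud 859 circ [ 395.6 -172.1] 93.4 rect [ 393.8 -171.9] [186.9  23.1] 84.0 zmax 0.0287
(188, 213) [ 76 124 174] [ 15 144 174]
(230, 217) [ 78 128 178] [ 15 143 178]
(272, 221) [ 84 136 186] [ 15 140 186]
(170, 220) [134 217 220] [ 29 100 220]
(220, 240) [130 212 222] [ 27 106 222]
(220, 257) [ 40  67 113] [ 11 165 113]
(275, 257) [ 33  59 100] [ 12 171 100]
(203, 205) [111 182 219] [ 20 126 219]
(188, 213) [0.5163 0.3286 0.0128]
(230, 217) [0.5053 0.2358 0.0106]
(272, 221) [0.4938 0.1424 0.0103]
(220, 257) [0.416  0.2568 0.0111]
(185, 253) [0.4266 0.3329 0.0134]
(260, 262) [0.4028 0.1693 0.0097]
(198, 254) [0.4219 0.3011 0.0258]
(249, 257) [0.4126 0.1912 0.0238]
(172, 250) [0.4304 0.3538 0.0369]
(276, 262) [0.4006 0.1331 0.0208]
```

```bash
python3 - <<'E'
from h import *
im=cv2.imread('pics/top0.png'); hsv=cv2.cvtColor(im,cv2.COLOR_BGR2HSV)
roi=np.zeros((480,640),np.uint8); roi[192:240,168:298]=255
# dark-or-cork (non-tray-light): value lower than tray
m=((hsv[...,0]<19)&(roi>0)).astype(np.uint8)
k,L,S,C=cv2.connectedComponentsWithStats(m)
for i in range(1,k):
    if S[i,4]<150: continue
    cs,_=cv2.findContours((L==i).astype(np.uint8),0,cv2.CHAIN_APPROX_NONE)
    c=max(cs,key=cv2.contourArea).reshape(-1,2)
    W=onz('top',c,0.024)[:,:2]*1000
    rr=cv2.minAreaRect(W.astype(np.float32)); ci=cv2.minEnclosingCircle(W.astype(np.float32))
    print(S[i],'rect',np.round(rr[0],1),np.round(rr[1],1),round(rr[2],1),'circ',np.round(ci[0],1),round(ci[1],1),'el',C[i].round(1),onz('top',C[i],.018)[0].round(4))
D=np.load('pics/top0_d.npy'); P=cloud('top',D)
sel=(P[...,2]>0.016)&(P[...,1]>.1)&(P[...,1]<.39)&(P[...,0]>.37)&(P[...,0]<.56)
v=np.zeros((480,640),np.uint8); v[sel]=np.clip(P[...,2][sel]*1000*6,0,255).astype(np.uint8)
cv2.imwrite('pics/hm.png',cv2.resize(v[180:290,145:310],None,fx=4.5,fy=4.5,interpolation=cv2.INTER_NEAREST))
# tray outline: light
t=((hsv[...,0]>19)&(hsv[...,0]<35)&(hsv[...,2]>150)).astype(np.uint8); t[:180]=0;t[285:]=0;t[:,:162]=0;t[:,300:]=0
cs,_=cv2.findContours(t,0,cv2.CHAIN_APPROX_NONE); c=np.vstack(cs).reshape(-1,2)
t2=cv2.morphologyEx(t,cv2.MORPH_OPEN,np.ones((4,4)))
cs,_=cv2.findContours(t2,0,cv2.CHAIN_APPROX_NONE); c=np.vstack([q for q in cs if len(q)>20]).reshape(-1,2)
W=onz('top',c,0.012)[:,:2]*1000; rr=cv2.minAreaRect(W.astype(np.float32)); print('tray',rr)
# rest: dark mask, high end stops
q=P[(P[...,2]>0.02)&(P[...,1]>.1)&(P[...,1]<.39)&(P[...,0]>.37)&(P[...,0]<.455)]
rr=cv2.minAreaRect((q[:,:2]*1000).astype(np.float32)); print('rest',rr)
E
```

```text
[ 202  192   96   48 3233] rect [505.1 191.5] [210.8 105.7] 88.5 circ [527. 191.] 109.7 el [249.7 215. ] [0.5071 0.1907 0.018 ]
[176 200  27  27 538] rect [513.1 323.9] [59.7 55. ] 61.8 circ [514.3 322.6] 30.6 el [188.6 213. ] [0.515  0.3258 0.018 ]
tray ((465.7664794921875, 233.93528747558594), (282.6644287109375, 157.65838623046875), 82.6480712890625)
rest ((417.8176574707031, 237.0110321044922), (74.17784881591797, 248.48863220214844), 0.011696910485625267)
```

View pics/hm.png

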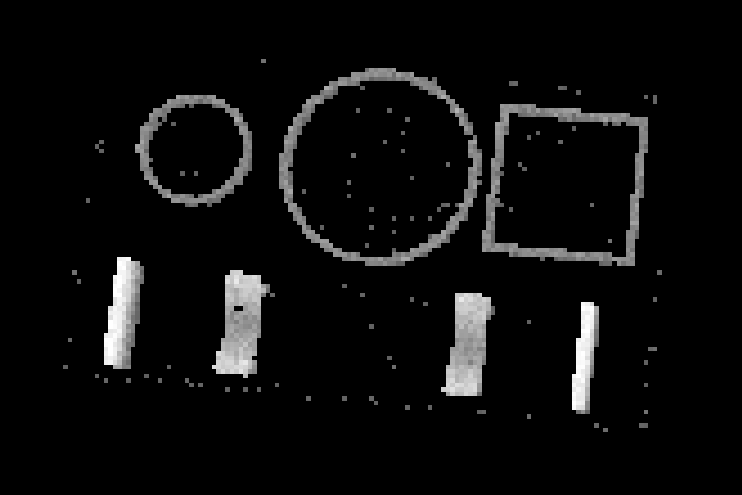

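```bash
python3 - <<'E'
from h import *
for n in('top','scene'):
    D=np.load(f'pics/{n}0_d.npy'); P=cloud(n,D)
    sel=((P[...,2]>0.0175)&(P[...,1]>.09)&(P[...,1]<.39)&(P[...,0]>.37)&(P[...,0]<.57)).astype(np.uint8)
    k,L,S,C=cv2.connectedComponentsWithStats(sel)
    for i in range(1,k):
        if S[i,4]<25: continue
        W=(P[L==i][:,:2]*1000).astype(np.float32)
        rr=cv2.minAreaRect(W); ci=cv2.minEnclosingCircle(W); 
        print(n,S[i,4],'rect',np.round(rr[0],1),np.round(rr[1],1),round(rr[2],1),'circ',np.round(ci[0],1),round(ci[1],1),'z',np.percentile(P[L==i][:,2],[5,50,95]).round(4))
E
```

```text
top 293 rect [503.7 235.9] [98.  95.7] 24.4 circ [504.9 234.7] 50.1 z [0.0186 0.0227 0.0263]
top 156 rect [515.  326.5] [53.4 53.9] 9.1 circ [514.7 326.8] 28.1 z [0.0183 0.0227 0.0256]
top 270 rect [493.  144.8] [74.1 74.8] 83.1 circ [492.  144.6] 50.8 z [0.019 0.023 0.026]
top 149 rect [433.2 356.7] [ 7.6 50.8] 83.1 circ [433.1 355.9] 25.5 z [0.0194 0.0365 0.0431]
top 189 rect [426.6 300.5] [18.4 48.3] 80.2 circ [426.4 300.5] 25.1 z [0.0227 0.0301 0.0363]
top 177 rect [413.7 191.7] [15.8 48.7] 83.0 circ [413.8 192.8] 24.5 z [0.0233 0.0302 0.0359]
top 98 rect [406.1 135.2] [ 6.1 50.7] 83.1 circ [405.9 134.2] 25.4 z [0.0217 0.0395 0.0429]
scene 150 rect [515.4 325.1] [56.2 52.8] 37.5 circ [515.4 325. ] 29.0 z [0.0182 0.0223 0.0263]
scene 578 rect [500.8 193.6] [179.6  98.9] 84.2 circ [498.4 191.9] 93.4 z [0.0179 0.0228 0.026 ]
scene 189 rect [434.1 355.3] [11.2 54.7] 84.0 circ [434.3 357.2] 27.3 z [0.0192 0.0324 0.0433]
scene 155 rect [427.8 298.3] [19.6 50.8] 84.5 circ [428.1 299.5] 25.9 z [0.0201 0.0294 0.0368]
scene 168 rect [414.6 193.5] [25. 49.] 86.1 circ [414.3 189.9] 24.9 z [0.0191 0.0297 0.0363]
scene 183 rect [405.5 133.9] [ 9.7 52.5] 82.0 circ [405.1 131.2] 26.3 z [0.019  0.0329 0.0435]
```

```bash
cat >> h.py <<'E'
def go(x,y,z,yaw):
    """row numbers (turn deg, shift cm) from the present pose to tool-down pose with tool x at yaw"""
    from scipy.spatial.transform import Rotation as Rn
    s=r.state(); A=s['orientation']; a=np.radians(yaw)
    X=np.array([np.cos(a),np.sin(a),0]); Z=np.array([0,0,-1.]); B=np.c_[X,np.cross(Z,X),Z]
    w=Rn.from_matrix(A.T@B).as_rotvec(degrees=True); d=A.T@(np.array([x,y,z])-s['ee_pos'])*100
    print('to',(x,y,z,yaw),'row',w.round(2),d.round(2),'dist cm',np.linalg.norm(d).round(1))
E
python3 -c "
from h import *
go(.5028,-.3755,.16,-7)"
```

```text
to (0.5028, -0.3755, 0.16, -7) row [3.00e-02 4.00e-02 8.08e+01] [-72.    58.76   7.16] dist cm 93.2
```

Request:
play_rows(plan=[0, 0, 80.8, -72, 58.8, 7.2, 1, 0, 0, 80.8, -72, 58.8, 7.2, 1, 0, 0, 80.8, -72, 58.8, 7.2, 1, 0, 0, 80.8, -72, 58.8, 7.2, 1, 0, 0, 80.8, -72, 58.8, 7.2, 1, 0, 0, 80.8, -72, 58.8, 7.2, 1, 0, 0, 80.8, -72, 58.8, 7.2, 1, 0, 0, 80.8, -72, 58.8, 7.2, 1], grip_force=40)

```text
time: 0.95
ee_pos: [0.2904, 0.1266, 0.2017]
orientation: [[0.991, 0.131, 0.001], [0.131, -0.991, 0.0], [0.001, -0.0, -1.0]]
force: [1.1, 1.4, 0.0]
opening: 0.0855
```

```bash
python3 -c "
from h import *
print(r.state()['joints'].round(1))
go(.5028,-.3755,.16,-7)"
```

```text
[ 23.6  -9.1 -28.2  70.8  -0.  106. ]
to (0.5028, -0.3755, 0.16, -7) row [-1.000e-02 -3.000e-02  1.456e+01] [14.45 52.57  4.17] dist cm 54.7
```

Request:
play_rows(plan=[0, 0, 14.5, 14.4, 52.6, 4.2, 1, 0, 0, 14.5, 14.4, 52.6, 4.2, 1, 0, 0, 14.5, 14.4, 52.6, 4.2, 1, 0, 0, 14.5, 14.4, 52.6, 4.2, 1, 0, 0, 14.5, 14.4, 52.6, 4.2, 1, 0, 0, 14.5, 14.4, 52.6, 4.2, 1, 0, 0, 14.5, 14.4, 52.6, 4.2, 1, 0, 0, 14.5, 14.4, 52.6, 4.2, 1])

```text
time: 1.75
ee_pos: [0.4411, -0.2249, 0.1719]
orientation: [[0.993, -0.116, -0.0], [-0.116, -0.993, 0.0], [-0.0, -0.0, -1.0]]
force: [1.2, 1.0, 0.2]
opening: 0.0856
```

```bash
python3 -c "
from h import *
go(.5028,-.3755,.16,-7)"
```

```text
to (0.5028, -0.3755, 0.16, -7) row [-0.01  0.    0.33] [ 7.88 14.24  1.19] dist cm 16.3
```

Request:
play_rows(plan=[0, 0, 0.3, 7.9, 14.2, 1.2, 1, 0, 0, 0.3, 7.9, 14.2, 1.2, 1, 0, 0, 0.3, 7.9, 14.2, 1.2, 1, 0, 0, 0.3, 7.9, 14.2, 1.2, 1, 0, 0, 0.3, 7.9, 14.2, 1.2, 1, 0, 0, 0.3, 7.9, 14.2, 1.2, 1])

```text
time: 2.35
ee_pos: [0.5026, -0.3723, 0.1599]
orientation: [[0.993, -0.121, -0.001], [-0.121, -0.993, 0.001], [-0.001, -0.001, -1.0]]
force: [-0.9, 0.5, -0.2]
opening: 0.0859
```

```bash
python3 - <<'E'
from h import *
s=r.state(); p,D=vision.camera('wrist'); cv2.imwrite('pics/w1.png',p[:,:,::-1])
c=vision.get_calibration('wrist')
T=np.eye(4);T[:3,:3]=s['orientation'];T[:3,3]=s['ee_pos']
P=cloud('wrist',D)
print(s['ee_pos'])
for nm,b in dict(jig=(-.42,-.34,.46,.55,.06,.08),lem=(-.34,-.255,.45,.55,.015,.06)).items():
    y0,y1,x0,x1,z0,z1=b
    Q=P[(P[...,0]>x0)&(P[...,0]<x1)&(P[...,1]>y0)&(P[...,1]<y1)&(P[...,2]>z0)&(P[...,2]<z1)]
    if len(Q)<10: print(nm,len(Q)); continue
    xy=(Q[:,:2]*1000).astype(np.float32); print(nm,len(Q),cv2.minEnclosingCircle(xy),cv2.minAreaRect(xy))
go(.5028,-.3755,.031,-7)
E
```

```text
[ 0.50261267 -0.37225262  0.15991217]
jig 1165 ((505.9618225097656, -374.1766662597656), 18.5830078125) ((506.00811767578125, -374.2391357421875), (36.41593551635742, 36.27461242675781), 82.32881927490234)
lem 6295 ((507.2486877441406, -296.2548828125), 35.44248580932617) ((508.12384033203125, -296.9722900390625), (56.41533279418945, 57.11700439453125), 56.03407669067383)
to (0.5028, -0.3755, 0.031, -7) row [-0.02  0.02  0.09] [ 0.06  0.36 12.93] dist cm 12.9
```

View pics/w1.png

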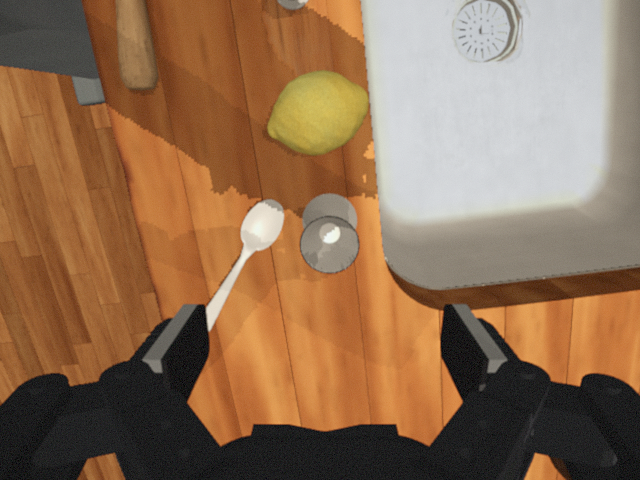

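Request:
play_rows(plan=[0, 0, 0, 0.2, 0.3, 5, 1, 0, 0, 0, 0.2, 0.3, 9, 1, 0, 0, 0, 0.2, 0.3, 11.5, 1, 0, 0, 0, 0.2, 0.3, 12.9, 1, 0, 0, 0, 0.2, 0.3, 12.9, 1, 0, 0, 0, 0.2, 0.3, 12.9, 0.2, 0, 0, 0, 0.2, 0.3, 12.9, 0.2, 0, 0, 0, 0.2, 0.3, 12.9, 0.2])

```text
time: 3.2
ee_pos: [0.5053, -0.3765, 0.0327]
orientation: [[0.993, -0.121, 0.002], [-0.121, -0.993, -0.001], [0.002, 0.001, -1.0]]
force: [-0.5, -0.6, 0.1]
opening: 0.0441
```

Request:
play_rows(plan=[0, 0, 0, 0, 0, 0, 0.2, 0, 0, 0, 0, 0, 0, 0.2, 0, 0, 0, 0, 0, 0, 0.2])

```text
time: 3.5
ee_pos: [0.5052, -0.3766, 0.0328]
orientation: [[0.993, -0.121, 0.002], [-0.121, -0.993, -0.001], [0.002, 0.001, -1.0]]
force: [-1.4, 1.4, 10.7]
opening: 0.038
```

Request:
play_rows(plan=[0, 0, 0, 0, 0, -2, 0.2, 0, 0, 0, 0, 0, -5, 0.2, 0, 0, 0, 0, 0, -9, 0.2, 0, 0, 0, 0, 0, -12, 0.2, 0, 0, 0, 0, 0, -12, 0.2])

```text
time: 4.0
ee_pos: [0.5064, -0.3774, 0.1564]
orientation: [[0.993, -0.121, 0.006], [-0.121, -0.993, -0.004], [0.006, 0.004, -1.0]]
force: [0.4, -0.4, -1.4]
opening: 0.0376
```

```bash
python3 - <<'E'
from h import *
print(r.state()['opening'],r.state()['force'])
p,D=vision.camera('wrist'); cv2.imwrite('pics/w2.png',p[:,:,::-1])
p,D=vision.camera('scene'); cv2.imwrite('pics/s2.png',p[:,:,::-1][130:400,300:640])
go(.4928,.1445,.16,-7)
E
```

```text
0.03759014138598216 [ 0.35547607 -0.42844889 -1.37716086]
to (0.4928, 0.1445, 0.16, -7) row [ 0.04 -0.08  0.06] [ -7.5  -51.55  -0.85] dist cm 52.1
```

View pics/w2.png

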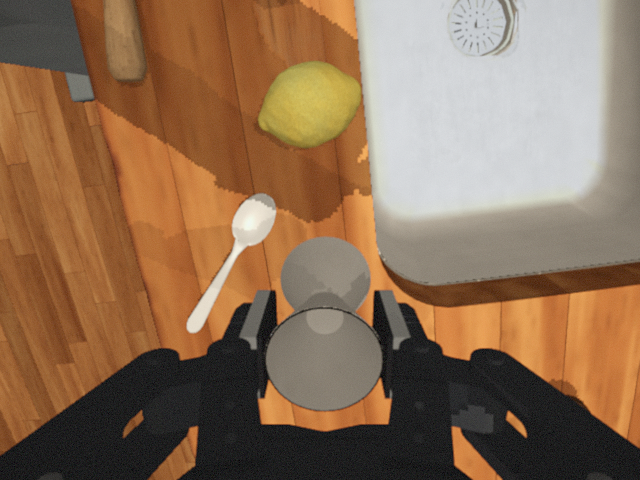

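View pics/s2.png

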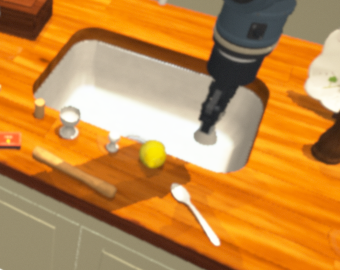

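Request:
play_rows(plan=[0, 0, 0, -7.5, -51.5, -1, 0.2, 0, 0, 0, -7.5, -51.5, -1, 0.2, 0, 0, 0, -7.5, -51.5, -1, 0.2, 0, 0, 0, -7.5, -51.5, -1, 0.2, 0, 0, 0, -7.5, -51.5, -1, 0.2, 0, 0, 0, -7.5, -51.5, -1, 0.2, 0, 0, 0, -7.5, -51.5, -1, 0.2, 0, 0, 0, -7.5, -51.5, -1, 0.2])

```text
time: 4.9
ee_pos: [0.494, 0.0256, 0.158]
orientation: [[0.993, -0.121, -0.002], [-0.121, -0.993, -0.0], [-0.002, 0.0, -1.0]]
force: [0.8, -0.7, -1.3]
opening: 0.0377
```

```bash
python3 -c "
from h import *
go(.4928,.1445,.16,-7)"
```

```text
to (0.4928, 0.1445, 0.16, -7) row [0.02 0.09 0.05] [ -1.56 -11.78  -0.21] dist cm 11.9
```

Request:
play_rows(plan=[0, 0, 0, -1.6, -11.8, 0, 0.2, 0, 0, 0, -1.6, -11.8, 0, 0.2, 0, 0, 0, -1.6, -11.8, 0, 0.2, 0, 0, 0, -1.6, -11.8, 0, 0.2, 0, 0, 0, -1.6, -11.8, 0, 0.2, 0, 0, 0, -1.6, -11.8, 0, 0.2])

```text
time: 5.5
ee_pos: [0.4932, 0.1419, 0.1584]
orientation: [[0.993, -0.122, -0.001], [-0.122, -0.993, -0.0], [-0.001, 0.001, -1.0]]
force: [-0.8, 0.3, -1.4]
opening: 0.0376
```

```bash
cat > well.py <<'E'
from h import *
import sys
s=r.state(); p,D=vision.camera('wrist'); cv2.imwrite('pics/%s.png'%sys.argv[1],p[:,:,::-1]); P=cloud('wrist',D)
sel=((P[...,2]>0.0175)&(P[...,2]<.03)&(P[...,1]>.09)&(P[...,1]<.39)&(P[...,0]>.45)&(P[...,0]<.58)).astype(np.uint8)
k,L,S,C=cv2.connectedComponentsWithStats(sel)
for i in range(1,k):
    if S[i,4]<200: continue
    W=(P[L==i][:,:2]*1000).astype(np.float32); rr=cv2.minAreaRect(W)
    print(S[i,4],np.round(rr[0],1),np.round(rr[1],1),round(rr[2],1))
print(s['ee_pos'].round(4))
E
python3 well.py w3; python3 -c "
from h import *
go(.4928,.1435,.046,-7)"
```

```text
3271 [506.6 235.6] [96.6 96.9] 81.8
1915 [495.6 144.8] [73.7 74.2] 83.0
[0.4932 0.1419 0.1584]
to (0.4928, 0.1435, 0.046, -7) row [ 0.03  0.04 -0.01] [-0.07 -0.17 11.26] dist cm 11.3
```

View pics/w3.png

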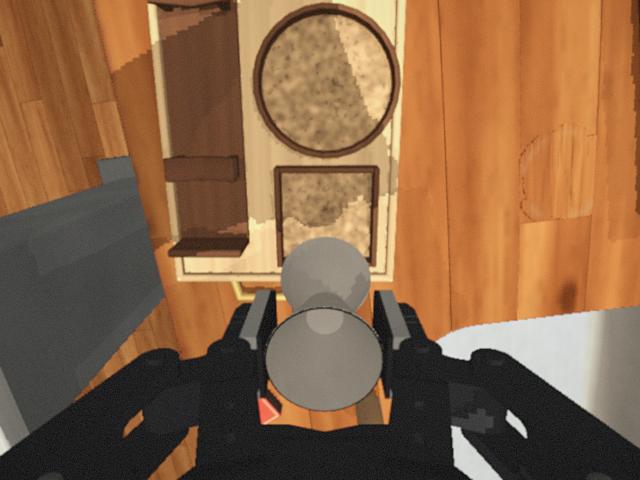

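Request:
play_rows(plan=[0, 0, 0, 0.1, -0.2, 4, 0.2, 0, 0, 0, 0.1, -0.2, 8, 0.2, 0, 0, 0, 0.1, -0.2, 10, 0.2, 0, 0, 0, 0.1, -0.2, 11, 0.2, 0, 0, 0, 0.1, -0.2, 11.3, 0.2, 0, 0, 0, 0.1, -0.2, 11.3, 0.2, 0, 0, 0, 0.1, -0.2, 11.3, 0.2])

```text
time: 6.25
ee_pos: [0.4957, 0.1448, 0.0472]
orientation: [[0.993, -0.121, 0.002], [-0.121, -0.993, 0.0], [0.002, -0.001, -1.0]]
force: [-0.2, 0.4, -1.0]
opening: 0.0378
```

Request:
play_rows(plan=[0, 0, 0, 0, 0, 0.2, 0.2, 0, 0, 0, 0, 0, 0.2, 0.2, 0, 0, 0, 0, 0, 0.2, 0.45, 0, 0, 0, 0, 0, 0.2, 0.7, 0, 0, 0, 0, 0, 0.2, 0.9, 0, 0, 0, 0, 0, 0.2, 0.9, 0, 0, 0, 0, 0, -3, 0.9, 0, 0, 0, 0, 0, -7, 0.9])

```text
time: 7.05
ee_pos: [0.4934, 0.1443, 0.1155]
orientation: [[0.993, -0.121, -0.004], [-0.121, -0.993, -0.001], [-0.003, 0.001, -1.0]]
force: [0.8, 0.3, 0.5]
opening: 0.077
```

```bash
python3 - <<'E'
from h import *
p,D=vision.camera('wrist'); cv2.imwrite('pics/w4.png',p[:,:,::-1])
print(r.state()['ee_pos'],r.state()['opening'])
go(.499,-.214,.15,-7)
E
```

```text
[0.49653956 0.1452469  0.12269716] 0.07714772686751094
to (0.499, -0.214, 0.15, -7) row [-0.12 -0.27  0.06] [ 4.6  35.63 -2.78] dist cm 36.0
```

View pics/w4.png

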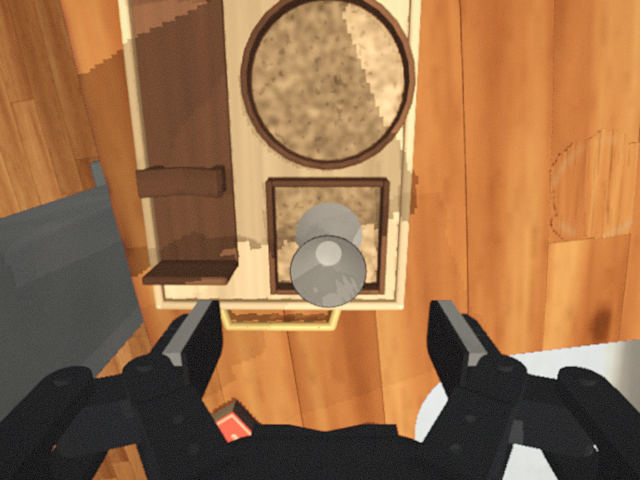

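Jigger stands in the square well (rim at 328,270). Now the stopper.

Request:
play_rows(plan=[0, 0, 0, 1, 5, -3, 0.7, 0, 0, 0, 4.6, 35.6, -3, 0.7, 0, 0, 0, 4.6, 35.6, -3, 0.7, 0, 0, 0, 4.6, 35.6, -3, 0.7, 0, 0, 0, 4.6, 35.6, -3, 0.7, 0, 0, 0, 4.6, 35.6, -3, 0.7, 0, 0, 0, 4.6, 35.6, -3, 0.7, 0, 0, 0, 4.6, 35.6, -3, 0.7])

```text
time: 7.9
ee_pos: [0.497, -0.2183, 0.1459]
orientation: [[0.992, -0.124, 0.0], [-0.124, -0.992, -0.001], [0.0, 0.001, -1.0]]
force: [-0.4, 1.2, -0.5]
opening: 0.0599
```

Request:
play_rows(plan=[0, 0, 0, 0.1, 1, 0, 0.7, 0, 0, 0, 0.1, 1, 0, 0.7])

```text
time: 8.1
ee_pos: [0.4971, -0.2245, 0.1457]
orientation: [[0.993, -0.122, -0.0], [-0.122, -0.993, 0.0], [-0.0, -0.0, -1.0]]
force: [-1.2, 0.6, -0.5]
opening: 0.06
```

```bash
cat > obj.py <<'E'
from h import *
import sys
s=r.state(); p,D=vision.camera('wrist'); cv2.imwrite('pics/%s.png'%sys.argv[1],p[:,:,::-1]); P=cloud('wrist',D)
boxes=dict(stop=(-.25,-.18,.46,.54,.03,.06),lem=(-.345,-.25,.45,.55,.012,.07),mud=(-.29,-.06,.36,.43,.012,.04))
y0,y1,x0,x1,z0,z1=boxes[sys.argv[2]]
m=(P[...,0]>x0)&(P[...,0]<x1)&(P[...,1]>y0)&(P[...,1]<y1)&(P[...,2]>z0)&(P[...,2]<z1)
if sys.argv[2]=='lem':
    h=cv2.cvtColor(p,cv2.COLOR_RGB2HSV); m&=(h[...,0]>20)&(h[...,0]<38)&(h[...,1]>120)
Q=P[m]
xy=(Q[:,:2]*1000).astype(np.float32); c,R=cv2.minEnclosingCircle(xy); rr=cv2.minAreaRect(xy)
print(len(Q),'circ',np.round(c,1),round(R,1),'rect',np.round(rr[0],1),np.round(rr[1],1),round(rr[2],1),'zmax',Q[:,2].max())
mu=xy.mean(0); ev,V=np.linalg.eigh(np.cov((xy-mu).T)); print('mean',mu,'pca long',V[:,1],'sd',np.sqrt(ev))
print('tcp',s['ee_pos'].round(4),s['opening'])
E
python3 obj.py w5 stop
```

```text
1136 circ [ 501. -213.] 12.3 rect [ 501.1 -212.2] [22.7 24.1] 82.5 zmax 0.0492927662464869
mean [ 501.19702 -211.02449] pca long [-0.99187859  0.12718829] sd [5.82312716 6.01314043]
tcp [ 0.4971 -0.2245  0.1457] 0.05998835623338926
```

View pics/w5.png

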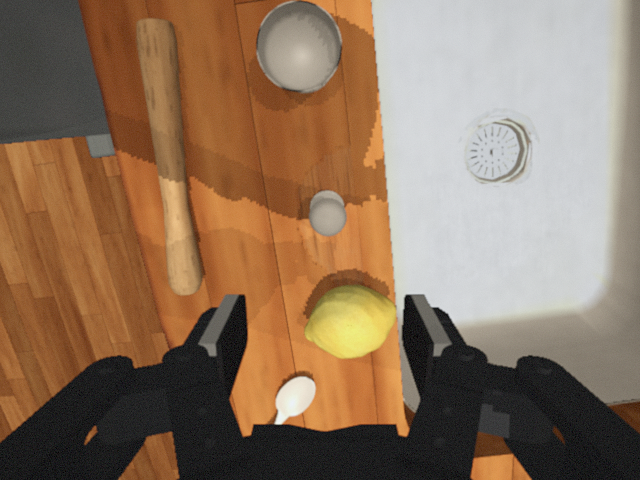

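```bash
python3 -c "
from h import *
go(.5005,-.2135,.018,-7)"
```

```text
to (0.5005, -0.2135, 0.018, -7) row [-0.02  0.02  0.07] [ 0.21 -1.04 12.78] dist cm 12.8
```

Request:
play_rows(plan=[0, 0, 0, 0.2, -1, 2, 0.7, 0, 0, 0, 0.2, -1, 7, 0.7, 0, 0, 0, 0.2, -1, 10.5, 0.7, 0, 0, 0, 0.2, -1, 12.7, 0.7, 0, 0, 0, 0.2, -1, 12.7, 0.7, 0, 0, 0, 0.2, -1, 12.7, 0.4, 0, 0, 0, 0.2, -1, 12.7, 0.1, 0, 0, 0, 0.2, -1, 12.7, 0.1])

```text
time: 8.95
ee_pos: [0.5017, -0.2148, 0.0207]
orientation: [[0.993, -0.12, 0.003], [-0.12, -0.993, -0.001], [0.003, 0.001, -1.0]]
force: [-1.1, 0.6, 6.5]
opening: 0.0224
```

Request:
play_rows(plan=[0, 0, 0, 0, 0, 0, 0.1, 0, 0, 0, 0, 0, 0, 0.1, 0, 0, 0, 0, 0, 0, 0.1])

```text
time: 9.25
ee_pos: [0.5016, -0.2148, 0.0207]
orientation: [[0.993, -0.121, 0.003], [-0.121, -0.993, -0.001], [0.003, 0.0, -1.0]]
force: [0.1, 1.8, 6.9]
opening: 0.0223
```

Request:
play_rows(plan=[0, 0, 0, 0, 0, -2, 0.1, 0, 0, 0, 0, 0, -6, 0.1, 0, 0, 0, 0, 0, -10, 0.1, 0, 0, 0, 0, 0, -12, 0.1, 0, 0, 0, 0, 0, -12, 0.1])

```text
time: 9.75
ee_pos: [0.5024, -0.2154, 0.1431]
orientation: [[0.993, -0.121, 0.006], [-0.121, -0.993, -0.003], [0.006, 0.002, -1.0]]
force: [0.0, -0.4, -1.7]
opening: 0.0224
```

```bash
python3 obj.py w6 lem;  python3 -c "
from h import *
print(r.state()['force'],r.state()['opening'])
go(.5165,.326,.15,-7)"
```

```text
258 circ [ 505.  -292.4] 25.4 rect [ 511.2 -295.6] [50.7 18.7] 62.7 zmax 0.04863300360099185
mean [ 506.30646 -305.28317] pca long [0.39020102 0.92072969] sd [ 4.36622261 10.75695588]
tcp [ 0.5024 -0.2154  0.1431] 0.022423910819622677
[ 0.28160825  0.24122379 -0.64369526] 0.022124360686392286
to (0.5165, 0.326, 0.15, -7) row [ 0.06 -0.21  0.06] [ -5.05 -53.89  -0.98] dist cm 54.1
```

View pics/w6.png

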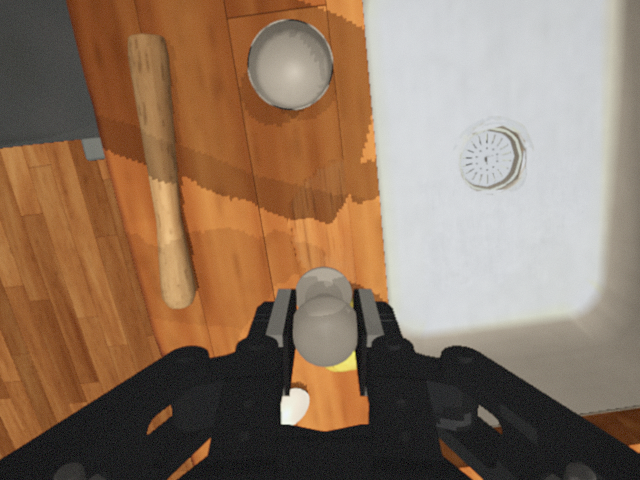

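Request:
play_rows(plan=[0, 0, 0, -5.1, -53.9, -1, 0.1, 0, 0, 0, -5.1, -53.9, -1, 0.1, 0, 0, 0, -5.1, -53.9, -1, 0.1, 0, 0, 0, -5.1, -53.9, -1, 0.1, 0, 0, 0, -5.1, -53.9, -1, 0.1, 0, 0, 0, -5.1, -53.9, -1, 0.1, 0, 0, 0, -5.1, -53.9, -1, 0.1, 0, 0, 0, -5.1, -53.9, -1, 0.1])

```text
time: 10.6
ee_pos: [0.5103, 0.1871, 0.1456]
orientation: [[0.993, -0.121, -0.001], [-0.121, -0.993, -0.0], [-0.001, 0.001, -1.0]]
force: [1.2, -0.3, -0.5]
opening: 0.0219
```

```bash
python3 -c "
from h import *
go(.5165,.3255,.15,-7)"
```

```text
to (0.5165, 0.3255, 0.15, -7) row [0.03 0.05 0.07] [ -1.05 -13.81  -0.45] dist cm 13.9
```

Request:
play_rows(plan=[0, 0, 0, -1, -13.8, 0, 0.1, 0, 0, 0, -1, -13.8, 0, 0.1, 0, 0, 0, -1, -13.8, 0, 0.1, 0, 0, 0, -1, -13.8, 0, 0.1, 0, 0, 0, -1, -13.8, 0, 0.1, 0, 0, 0, -1, -13.8, 0, 0.1])

```text
time: 11.2
ee_pos: [0.5176, 0.3224, 0.1458]
orientation: [[0.993, -0.121, -0.001], [-0.121, -0.993, -0.001], [-0.001, 0.001, -1.0]]
force: [0.5, -0.8, -0.7]
opening: 0.0219
```

```bash
python3 well.py w7; python3 -c "
from h import *
go(.5165,.325,.034,-7)"
```

```text
1545 [517.9 327.2] [55.1 55.1] 80.3
588 [502.5 193. ] [12.2 52.8] 84.0
874 [498.7 169. ] [27.2 70.5] 85.0
554 [498.1 157.1] [15.  37.6] 82.9
[0.5176 0.3224 0.1458]
to (0.5165, 0.325, 0.034, -7) row [ 0.03  0.02 -0.  ] [-0.16 -0.27 11.21] dist cm 11.2
```

View pics/w7.png

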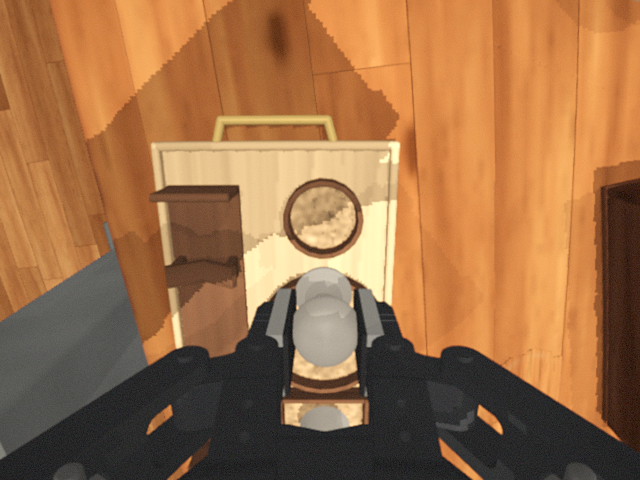

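Request:
play_rows(plan=[0, 0, 0, -0.1, -0.25, 4, 0.1, 0, 0, 0, -0.1, -0.25, 8, 0.1, 0, 0, 0, -0.1, -0.25, 10, 0.1, 0, 0, 0, -0.1, -0.25, 11, 0.1, 0, 0, 0, -0.1, -0.25, 11.3, 0.1, 0, 0, 0, -0.1, -0.25, 11.4, 0.1, 0, 0, 0, -0.1, -0.25, 11.4, 0.1])

```text
time: 11.95
ee_pos: [0.5179, 0.3262, 0.0336]
orientation: [[0.993, -0.121, 0.002], [-0.121, -0.993, 0.001], [0.001, -0.001, -1.0]]
force: [-0.5, 0.6, 0.8]
opening: 0.0223
```

Request:
play_rows(plan=[0, 0, 0, 0, 0, 0.1, 0.1, 0, 0, 0, 0, 0, 0.1, 0.1, 0, 0, 0, 0, 0, 0.1, 0.3, 0, 0, 0, 0, 0, 0.1, 0.5, 0, 0, 0, 0, 0, 0.1, 0.6, 0, 0, 0, 0, 0, 0.1, 0.6, 0, 0, 0, 0, 0, -3, 0.6, 0, 0, 0, 0, 0, -8, 0.6])

```text
time: 12.75
ee_pos: [0.5153, 0.3248, 0.1105]
orientation: [[0.993, -0.121, -0.005], [-0.121, -0.993, -0.003], [-0.005, 0.004, -1.0]]
force: [0.8, 0.3, 0.2]
opening: 0.0512
```

```bash
python3 - <<'E'
from h import *
p,D=vision.camera('wrist'); cv2.imwrite('pics/w8.png',p[:,:,::-1])
go(.504,-.26,.15,-77)
go(.504,-.26,.15,103)
E
```

```text
to (0.504, -0.26, 0.15, -77) row [-0.38 -0.11 70.06] [ 5.63 58.45 -3.12] dist cm 58.8
to (0.504, -0.26, 0.15, 103) row [   0.12   -0.42 -109.94] [ 5.63 58.45 -3.12] dist cm 58.8
```

View pics/w8.png

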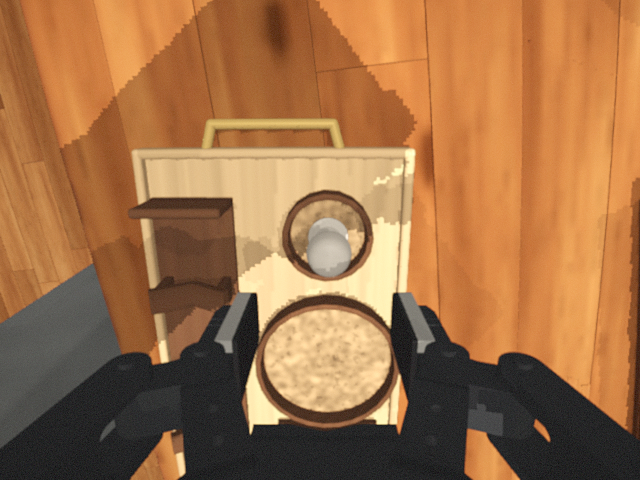

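```bash
python3 -c "
from h import *
go(.44,-.3,.17,-77)"
```

```text
to (0.44, -0.3, 0.17, -77) row [-0.38 -0.11 70.06] [-0.23 63.18 -5.17] dist cm 63.4
```

Request:
play_rows(plan=[0, 0, 2, 0, 1, -4, 0.8, 0, 0, 70, -0.2, 63.2, -5, 1, 0, 0, 70, -0.2, 63.2, -5, 1, 0, 0, 70, -0.2, 63.2, -5, 1, 0, 0, 70, -0.2, 63.2, -5, 1, 0, 0, 70, -0.2, 63.2, -5, 1, 0, 0, 70, -0.2, 63.2, -5, 1, 0, 0, 70, -0.2, 63.2, -5, 1])

```text
time: 13.6
ee_pos: [0.4721, -0.033, 0.1582]
orientation: [[0.351, -0.936, 0.001], [-0.936, -0.351, -0.0], [0.0, -0.001, -1.0]]
force: [1.6, -1.3, 0.2]
opening: 0.0854
```

```bash
python3 -c "
from h import *
go(.44,-.3,.17,-77)"
```

```text
to (0.44, -0.3, 0.17, -77) row [-0.05 -0.02  7.56] [23.87 12.38 -1.18] dist cm 26.9
```

Request:
play_rows(plan=[0, 0, 7.5, 23.9, 12.4, -1, 1, 0, 0, 7.5, 23.9, 12.4, -1, 1, 0, 0, 7.5, 23.9, 12.4, -1, 1, 0, 0, 7.5, 23.9, 12.4, -1, 1, 0, 0, 7.5, 23.9, 12.4, -1, 1, 0, 0, 7.5, 23.9, 12.4, -1, 1, 0, 0, 7.5, 23.9, 12.4, -1, 1, 0, 0, 7.5, 23.9, 12.4, -1, 1])

```text
time: 14.4
ee_pos: [0.4419, -0.2987, 0.1678]
orientation: [[0.231, -0.973, -0.0], [-0.973, -0.231, 0.0], [-0.0, -0.0, -1.0]]
force: [0.4, -0.0, 0.1]
opening: 0.0851
```

```bash
python3 obj.py w9 lem; python3 -c "
from h import *
im=cv2.imread('pics/w9.png'); h=cv2.cvtColor(im,cv2.COLOR_BGR2HSV)
m=((h[...,0]>22)&(h[...,0]<38)&(h[...,1]>130)).astype(np.uint8); m=cv2.morphologyEx(m,cv2.MORPH_OPEN,np.ones((5,5)))
cs,_=cv2.findContours(m,0,cv2.CHAIN_APPROX_NONE); c=max(cs,key=cv2.contourArea).reshape(-1,2)
W=onz('wrist',c,.0255)[:,:2]*1000; e=cv2.fitEllipse(W.astype(np.float32)); print(len(c),e, cv2.minAreaRect(W.astype(np.float32)))
print(r.state()['joints'].round(1))"
```

```text
5119 circ [ 507.6 -297. ] 34.8 rect [ 508.1 -296.1] [55.8 55.5] 55.5 zmax 0.05179539792632448
mean [ 508.89877 -295.3088 ] pca long [-0.97763784 -0.21029563] sd [12.64699022 16.41165715]
tcp [ 0.4419 -0.2987  0.1678] 0.08511863330296932
358 ((507.7146301269531, -296.8702697753906), (45.25457763671875, 63.040714263916016), 104.75853729248047) ((508.0456237792969, -296.5450744628906), (56.188316345214844, 55.915401458740234), 54.817684173583984)
[-34.   17.2  -4.6  68.2   0.  132.6]
```

View pics/w9.png

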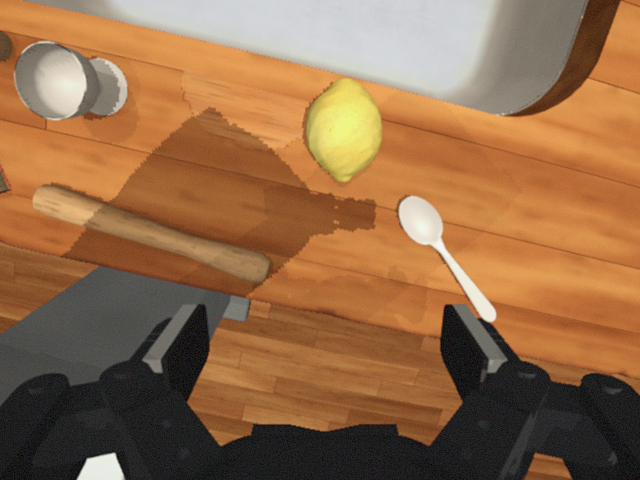

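```bash
python3 -c "
from h import *
go(.507,-.297,.1,-77)
go(.507,-.297,.008,-77)"
```

```text
to (0.507, -0.297, 0.1, -77) row [-0.    0.02  0.41] [ 1.4  -6.35  6.79] dist cm 9.4
to (0.507, -0.297, 0.008, -77) row [-0.    0.02  0.41] [ 1.4  -6.35 15.99] dist cm 17.3
```

Request:
play_rows(plan=[0, 0, 0.4, 1, -4, 3, 1, 0, 0, 0.4, 1.3, -6.3, 6, 1, 0, 0, 0.4, 1.3, -6.3, 8, 1, 0, 0, 0.4, 1.3, -6.3, 11, 1, 0, 0, 0.4, 1.3, -6.3, 14, 1, 0, 0, 0.4, 1.3, -6.3, 15.9, 1, 0, 0, 0.4, 1.3, -6.3, 15.9, 1, 0, 0, 0.4, 1.3, -6.3, 15.9, 1])

```text
time: 15.25
ee_pos: [0.5067, -0.2959, 0.0097]
orientation: [[0.226, -0.974, 0.0], [-0.974, -0.226, 0.0], [0.0, -0.0, -1.0]]
force: [-0.1, -0.9, 0.3]
opening: 0.0854
```

Request:
play_rows(plan=[0, 0, 0, 0, 0, 0, 0.7, 0, 0, 0, 0, 0, 0, 0.4, 0, 0, 0, 0, 0, 0, 0.4, 0, 0, 0, 0, 0, 0, 0.4, 0, 0, 0, 0, 0, 0, 0.4], grip_force=30)

```text
time: 15.75
ee_pos: [0.507, -0.2969, 0.0105]
orientation: [[0.225, -0.974, 0.002], [-0.974, -0.225, -0.001], [0.001, -0.002, -1.0]]
force: [-2.7, 2.9, 12.3]
opening: 0.0504
```

Request:
play_rows(plan=[0, 0, 0, 0, 0, -1.5, 0.4, 0, 0, 0, 0, 0, -5, 0.4, 0, 0, 0, 0, 0, -9, 0.4, 0, 0, 0, 0, 0, -13, 0.4, 0, 0, 0, 0, 0, -14, 0.4, 0, 0, 0, 0, 0, -14, 0.4])

```text
time: 16.35
ee_pos: [0.5073, -0.2974, 0.151]
orientation: [[0.225, -0.974, 0.003], [-0.974, -0.225, -0.002], [0.003, -0.003, -1.0]]
force: [-0.3, -0.9, -1.4]
opening: 0.0496
```

```bash
python3 -c "
from h import *
print(r.state()['force'],r.state()['opening'])
p,D=vision.camera('wrist'); cv2.imwrite('pics/w10.png',p[:,:,::-1])
go(.505,.234,.15,-7)"
```

```text
[-0.26235818 -0.88805024 -1.35433417] 0.049641927103239954
to (0.505, 0.234, 0.15, -7) row [-1.e-02 -6.e-02 -7.e+01] [-51.76 -11.79  -0.11] dist cm 53.1
```

View pics/w10.png

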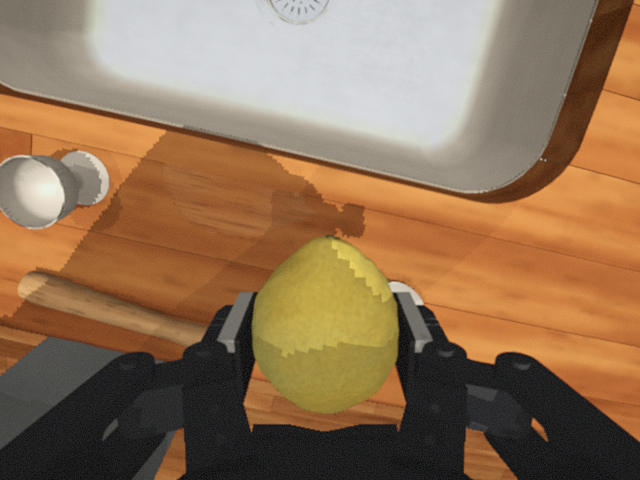

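Lemon is held centrally (330,325). Carry to the large well, turning to the tray's yaw.

Request:
play_rows(plan=[0, 0, -70, -51.8, -11.8, 0, 0.4, 0, 0, -70, -51.8, -11.8, 0, 0.4, 0, 0, -70, -51.8, -11.8, 0, 0.4, 0, 0, -70, -51.8, -11.8, 0, 0.4, 0, 0, -70, -51.8, -11.8, 0, 0.4, 0, 0, -70, -51.8, -11.8, 0, 0.4, 0, 0, -70, -51.8, -11.8, 0, 0.4, 0, 0, -70, -51.8, -11.8, 0, 0.4])

```text
time: 17.2
ee_pos: [0.5037, 0.1051, 0.1473]
orientation: [[0.991, -0.137, -0.002], [-0.137, -0.991, -0.001], [-0.002, 0.001, -1.0]]
force: [1.1, -0.2, -1.1]
opening: 0.05
```

```bash
python3 -c "
from h import *
go(.505,.235,.15,-7)"
```

```text
to (0.505, 0.235, 0.15, -7) row [ 0.05  0.13 -0.89] [ -1.66 -12.89  -0.28] dist cm 13.0
```

Request:
play_rows(plan=[0, 0, -0.9, -1.6, -12.9, 0, 0.4, 0, 0, -0.9, -1.6, -12.9, 0, 0.4, 0, 0, -0.9, -1.6, -12.9, 0, 0.4, 0, 0, -0.9, -1.6, -12.9, 0, 0.4, 0, 0, -0.9, -1.6, -12.9, 0, 0.4, 0, 0, -0.9, -1.6, -12.9, 0, 0.4])

```text
time: 17.8
ee_pos: [0.5073, 0.2322, 0.148]
orientation: [[0.992, -0.129, -0.002], [-0.129, -0.992, -0.001], [-0.001, 0.001, -1.0]]
force: [-0.5, -0.1, -0.7]
opening: 0.05
```

```bash
python3 -c "
from h import *
print(r.state()['opening'])
p,D=vision.camera('wrist'); cv2.imwrite('pics/w11.png',p[:,:,::-1])
go(.506,.235,.0245,-7)"
```

```text
0.049988098767975664
to (0.506, 0.235, 0.0245, -7) row [ 0.04  0.05 -0.41] [-0.18 -0.28 12.39] dist cm 12.4
```

View pics/w11.png

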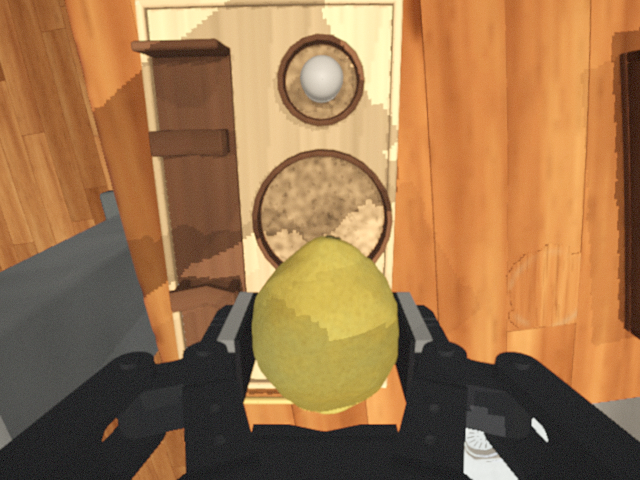

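Request:
play_rows(plan=[0, 0, -0.4, -0.2, -0.2, 4, 0.4, 0, 0, -0.4, -0.2, -0.2, 8, 0.4, 0, 0, -0.4, -0.2, -0.2, 10.5, 0.4, 0, 0, -0.4, -0.2, -0.2, 12, 0.4, 0, 0, -0.4, -0.2, -0.2, 12.4, 0.4, 0, 0, -0.4, -0.2, -0.2, 12.4, 0.4, 0, 0, -0.4, -0.2, -0.2, 12.4, 0.4])

```text
time: 18.55
ee_pos: [0.5067, 0.2353, 0.026]
orientation: [[0.993, -0.122, 0.001], [-0.122, -0.993, 0.001], [0.001, -0.001, -1.0]]
force: [-0.1, 0.2, -0.6]
opening: 0.0499
```

Request:
play_rows(plan=[0, 0, 0, 0, 0, 0.25, 0.4, 0, 0, 0, 0, 0, 0.25, 0.55, 0, 0, 0, 0, 0, 0.25, 0.65, 0, 0, 0, 0, 0, 0.25, 0.75, 0, 0, 0, 0, 0, 0.25, 0.75, 0, 0, 0, 0, 0, 0.25, 0.75, 0, 0, 0, 0, 0, -2, 0.75, 0, 0, 0, 0, 0, -6, 0.75])

```text
time: 19.35
ee_pos: [0.5043, 0.2347, 0.0836]
orientation: [[0.993, -0.121, -0.004], [-0.121, -0.993, -0.002], [-0.004, 0.002, -1.0]]
force: [1.1, 0.2, -0.0]
opening: 0.0639
```

```bash
python3 -c "
from h import *
p,D=vision.camera('wrist'); cv2.imwrite('pics/w12.png',p[:,:,::-1])
go(.394,-.225,.16,-6)"
```

```text
to (0.394, -0.225, 0.16, -6) row [-0.14 -0.24 -0.94] [-5.68 47.14 -7.  ] dist cm 48.0
```

View pics/w12.png

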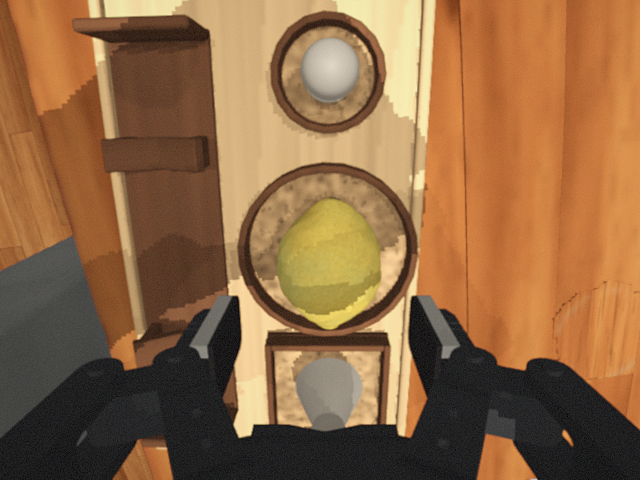

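Request:
play_rows(plan=[0, 0, 0, 0, 0, -5, 0.75, 0, 0, -0.9, -2, 3, -7, 0.75, 0, 0, -0.9, -5.7, 47.1, -7, 0.75, 0, 0, -0.9, -5.7, 47.1, -7, 0.75, 0, 0, -0.9, -5.7, 47.1, -7, 0.75, 0, 0, -0.9, -5.7, 47.1, -7, 0.75, 0, 0, -0.9, -5.7, 47.1, -7, 0.75, 0, 0, -0.9, -5.7, 47.1, -7, 0.75])

```text
time: 20.2
ee_pos: [0.4209, -0.0874, 0.1553]
orientation: [[0.994, -0.105, 0.001], [-0.105, -0.994, -0.0], [0.001, 0.0, -1.0]]
force: [1.7, -0.0, 1.3]
opening: 0.064
```

```bash
python3 -c "
from h import *
go(.394,-.225,.16,-6)"
```

```text
to (0.394, -0.225, 0.16, -6) row [ 0.01 -0.06 -0.02] [-1.23 13.97 -0.47] dist cm 14.0
```

Request:
play_rows(plan=[0, 0, 0, -1.2, 14, -0.5, 0.75, 0, 0, 0, -1.2, 14, -0.5, 0.75, 0, 0, 0, -1.2, 14, -0.5, 0.75, 0, 0, 0, -1.2, 14, -0.5, 0.75, 0, 0, 0, -1.2, 14, -0.5, 0.75, 0, 0, 0, -1.2, 14, -0.5, 0.75])

```text
time: 20.8
ee_pos: [0.395, -0.2229, 0.1599]
orientation: [[0.995, -0.105, -0.0], [-0.105, -0.995, 0.0], [-0.0, -0.0, -1.0]]
force: [-0.3, -0.2, -0.6]
opening: 0.064
```

```bash
python3 obj.py w13 mud; python3 -c "
from h import *
go(.395,-.1715,.1,-6)
go(.395,-.1715,.003,-6)"
```

```text
7980 circ [ 397.7 -171.6] 93.0 rect [ 396.9 -171.6] [185.9  24.5] 84.4 zmax 0.025671159413349465
mean [ 398.0664  -161.52783] pca long [0.09993235 0.99499423] sd [ 6.07342086 54.28450299]
tcp [ 0.395  -0.2229  0.1599] 0.06400093207287849
to (0.395, -0.1715, 0.1, -6) row [-0.01  0.    0.03] [-0.54 -5.08  6.  ] dist cm 7.9
to (0.395, -0.1715, 0.003, -6) row [-0.01  0.    0.03] [-0.54 -5.08 15.7 ] dist cm 16.5
```

View pics/w13.png

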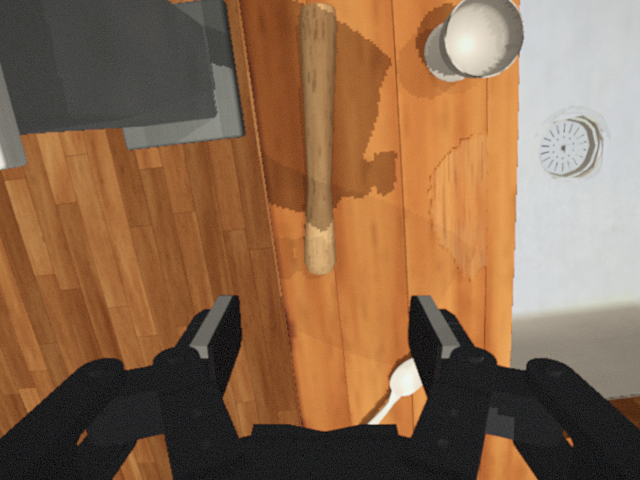

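Request:
play_rows(plan=[0, 0, 0, -0.4, -4, 3, 0.75, 0, 0, 0, -0.4, -5.1, 7, 0.75, 0, 0, 0, -0.4, -5.1, 11, 0.75, 0, 0, 0, -0.4, -5.1, 14, 0.75, 0, 0, 0, -0.4, -5.1, 15.6, 0.75, 0, 0, 0, -0.4, -5.1, 15.6, 0.75, 0, 0, 0, -0.4, -5.1, 15.6, 0.75])

```text
time: 21.55
ee_pos: [0.3966, -0.1718, 0.0045]
orientation: [[0.995, -0.104, 0.0], [-0.104, -0.995, 0.0], [0.0, -0.0, -1.0]]
force: [-0.7, -0.1, 1.7]
opening: 0.064
```

Request:
play_rows(plan=[0, 0, 0, 0, 0, 0, 0.45, 0, 0, 0, 0, 0, 0, 0.1, 0, 0, 0, 0, 0, 0, 0.1, 0, 0, 0, 0, 0, 0, 0.1, 0, 0, 0, 0, 0, 0, 0.1, 0, 0, 0, 0, 0, 0, 0.1], grip_force=40)

```text
time: 22.15
ee_pos: [0.3968, -0.1727, 0.0046]
orientation: [[0.994, -0.105, 0.001], [-0.105, -0.994, -0.0], [0.001, 0.0, -1.0]]
force: [-0.3, 1.4, 8.8]
opening: 0.017
```

Request:
play_rows(plan=[0, 0, 0, 0, 0, -2, 0.1, 0, 0, 0, 0, 0, -6, 0.1, 0, 0, 0, 0, 0, -10, 0.1, 0, 0, 0, 0, 0, -14, 0.1, 0, 0, 0, 0, 0, -14, 0.1, 0, 0, 0, 0, 0, -14, 0.1])

```text
time: 22.75
ee_pos: [0.3967, -0.1727, 0.1446]
orientation: [[0.994, -0.105, 0.002], [-0.105, -0.994, -0.001], [0.002, 0.001, -1.0]]
force: [0.5, 0.0, -2.2]
opening: 0.0167
```

```bash
python3 -c "
from h import *
print(r.state()['force'],r.state()['moment'],r.state()['opening'])
p,D=vision.camera('wrist'); cv2.imwrite('pics/w14.png',p[:,:,::-1])
p,D=vision.camera('scene'); cv2.imwrite('pics/s14.png',p[:,:,::-1]);
go(.421,.2455,.15,-7.3)"
```

```text
[ 0.47779803  0.0475607  -2.24169844] [ 0.02847546 -0.01825029  0.03572457] 0.01674465955179529
to (0.421, 0.2455, 0.15, -7.3) row [-0.02  0.08  1.25] [ -1.88 -41.81  -0.68] dist cm 41.9
```

View pics/w14.png

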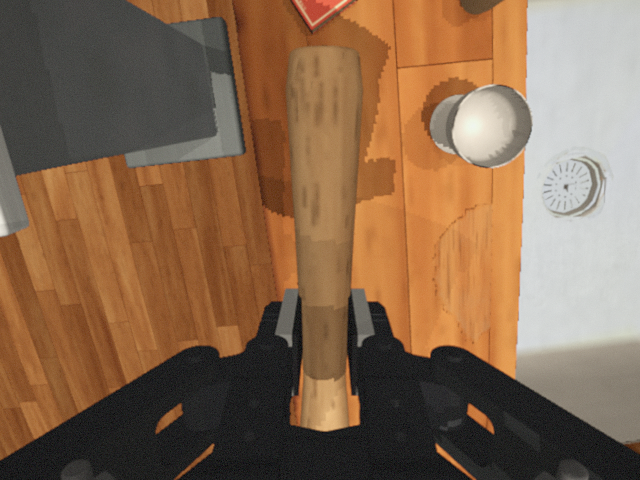

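View pics/s14.png

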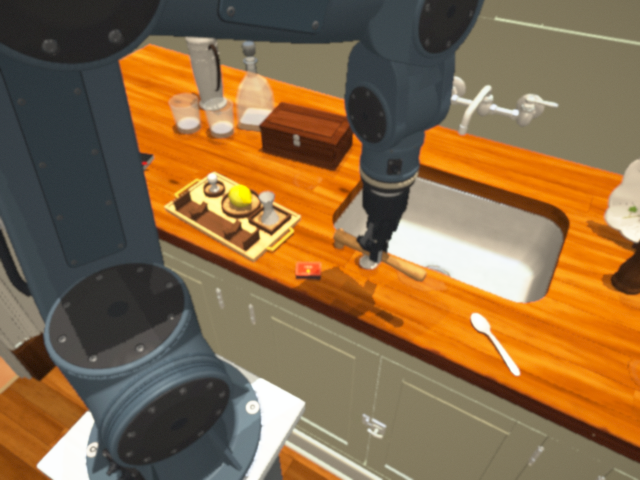

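Request:
play_rows(plan=[0, 0, 1.3, -1.9, -41.8, -1, 0.1, 0, 0, 1.3, -1.9, -41.8, -1, 0.1, 0, 0, 1.3, -1.9, -41.8, -1, 0.1, 0, 0, 1.3, -1.9, -41.8, -1, 0.1, 0, 0, 1.3, -1.9, -41.8, -1, 0.1, 0, 0, 1.3, -1.9, -41.8, -1, 0.1, 0, 0, 1.3, -1.9, -41.8, -1, 0.1, 0, 0, 1.3, -1.9, -41.8, -1, 0.1])

```text
time: 23.65
ee_pos: [0.4192, 0.2286, 0.1523]
orientation: [[0.992, -0.127, -0.002], [-0.127, -0.992, -0.001], [-0.002, 0.001, -1.0]]
force: [2.3, -0.5, 0.2]
opening: 0.0165
```

```bash
python3 -c "
from h import *
go(.421,.2455,.15,-7.3)"
```

```text
to (0.421, 0.2455, 0.15, -7.3) row [ 0.07  0.09 -0.03] [-0.03 -1.7   0.22] dist cm 1.7
```

Request:
play_rows(plan=[0, 0, 0, 0, -1.5, 0, 0.1, 0, 0, 0, 0, -1.5, 0, 0.1, 0, 0, 0, 0, -1.5, 0, 0.1])

```text
time: 23.95
ee_pos: [0.4215, 0.2407, 0.1525]
orientation: [[0.992, -0.128, -0.002], [-0.128, -0.992, -0.001], [-0.002, 0.002, -1.0]]
force: [-0.1, -0.7, -0.5]
opening: 0.0168
```

```bash
python3 - <<'E'
from h import *
s=r.state(); print(s['ee_pos'].round(4),s['orientation'][:2,0].round(3),s['opening'])
for n in('wrist','top','scene'):
    p,D=vision.camera(n); cv2.imwrite(f'pics/{n}15.png',p[:,:,::-1]); P=cloud(n,D)
    h=cv2.cvtColor(p,cv2.COLOR_RGB2HSV)
    m=(P[...,2]>.14)&(P[...,2]<.18)&(P[...,0]>.36)&(P[...,0]<.48)&(P[...,1]>.12)&(P[...,1]<.37)&(h[...,1]>70)&(h[...,0]<25)
    Q=P[m]
    if len(Q)>20: print(n,'mud',len(Q),[np.round(a,1) for a in cv2.minAreaRect((Q[:,:2]*1000).astype(np.float32))],np.percentile(Q[:,2],[2,50,98]).round(4))
    sel=((P[...,2]>0.0185)&(P[...,2]<.05)&(P[...,1]>.09)&(P[...,1]<.39)&(P[...,0]>.37)&(P[...,0]<.465)).astype(np.uint8)
    k,L,S,C=cv2.connectedComponentsWithStats(sel)
    for i in range(1,k):
        if S[i,4]<40: continue
        rr=cv2.minAreaRect((P[L==i][:,:2]*1000).astype(np.float32)); print('  rest',S[i,4],np.round(rr[0],1),np.round(rr[1],1),round(rr[2],1))
E
```

```text
[0.4215 0.2407 0.1525] [ 0.992 -0.128] 0.01677934060854274
wrist mud 22766 [array([427.1, 262.5]), array([142.7,  43.7]), np.float64(75.4)] [0.1612 0.1676 0.1708]
  rest 1170 [435.9 356.5] [ 6.8 51.4] 83.1
  rest 41 [452.8 297. ] [15.7  1.2] 81.6
  rest 96 [405.8 302.6] [15.6  3. ] 83.5
  rest 380 [461.3 236.1] [ 7.3 48.1] 0.1
  rest 50 [394.7 201. ] [5.5 2. ] 2.5
  rest 51 [437.9 195.6] [1.8 5.2] 78.8
  rest 176 [463.1 168.5] [33.7  3.9] 87.1
top mud 495 [array([415.2, 192.1]), array([88.1, 27.6]), np.float64(75.4)] [0.1594 0.1676 0.1729]
  rest 79 [458.7 148.7] [72.2 11.2] 89.2
  rest 50 [459.9 234.4] [ 8.6 53.9] 1.1
  rest 97 [405.8 135.2] [ 6.3 50.2] 82.4
  rest 101 [403.2 193. ] [16.2 27.7] 81.5
scene mud 500 [array([421. , 239.8]), array([187.7,  44.8]), np.float64(89.3)] [0.1552 0.1669 0.1747]
  rest 182 [433.1 353.6] [ 9.4 54.4] 80.7
  rest 153 [427.2 298.9] [20.5 49. ] 84.3
  rest 50 [460.1 233.9] [53.5  9.3] 89.5
  rest 84 [457.6 146. ] [74.1 11.8] 89.3
  rest 162 [413.2 189.5] [17.8 46.8] 82.7
  rest 173 [406.6 132.3] [ 9.1 53.3] 83.8
```

View pics/wrist15.png

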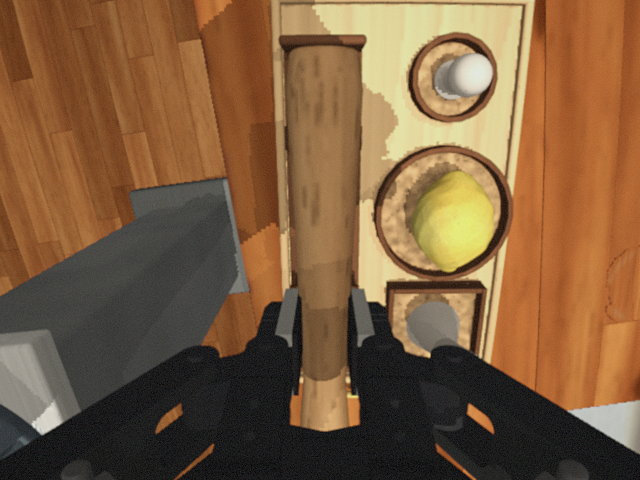

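View pics/top15.png

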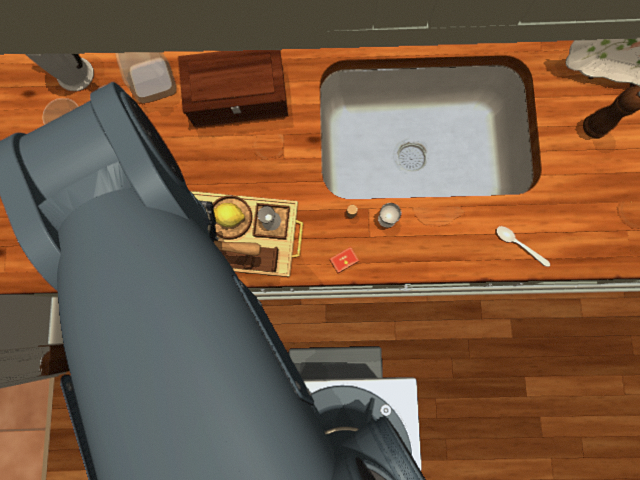

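```bash
python3 -c "
from h import *
go(.422,.2445,.036,-7)"
```

```text
to (0.422, 0.2445, 0.036, -7) row [ 0.03  0.03 -0.44] [-0.06 -0.43 11.73] dist cm 11.7
```

Request:
play_rows(plan=[0, 0, -0.4, -0.05, -0.4, 4, 0.1, 0, 0, -0.4, -0.05, -0.4, 7.5, 0.1, 0, 0, -0.4, -0.05, -0.4, 9.5, 0.1, 0, 0, -0.4, -0.05, -0.4, 10.8, 0.1, 0, 0, -0.4, -0.05, -0.4, 11.5, 0.1, 0, 0, -0.4, -0.05, -0.4, 11.7, 0.1, 0, 0, -0.4, -0.05, -0.4, 11.7, 0.1])

```text
time: 24.8
ee_pos: [0.4225, 0.2453, 0.0369]
orientation: [[0.993, -0.122, 0.0], [-0.122, -0.993, 0.0], [0.0, -0.0, -1.0]]
force: [-0.3, -1.0, -1.2]
opening: 0.0167
```

Request:
play_rows(plan=[0, 0, 0, 0, 0, 0.2, 0.1, 0, 0, 0, 0, 0, 0.4, 0.1, 0, 0, 0, 0, 0, 0.4, 0.1, 0, 0, 0, 0, 0, 0.4, 0.1])

```text
time: 25.2
ee_pos: [0.4222, 0.2457, 0.0327]
orientation: [[0.993, -0.121, 0.0], [-0.121, -0.993, 0.0], [0.0, -0.0, -1.0]]
force: [0.6, -0.3, -0.7]
opening: 0.0166
```

Request:
play_rows(plan=[0, 0, 0, 0, 0, 0.1, 0.1, 0, 0, 0, 0, 0, 0.2, 0.1, 0, 0, 0, 0, 0, 0.2, 0.1])

```text
time: 25.5
ee_pos: [0.4223, 0.2457, 0.0309]
orientation: [[0.993, -0.121, 0.0], [-0.121, -0.993, 0.0], [0.0, -0.0, -1.0]]
force: [-1.8, -1.3, 7.5]
opening: 0.0165
```

Contact (about 8 N): seated in the saddles. Release.

Request:
play_rows(plan=[0, 0, 0, 0, 0, 0, 0.2, 0, 0, 0, 0, 0, 0, 0.35, 0, 0, 0, 0, 0, 0, 0.5, 0, 0, 0, 0, 0, 0, 0.5, 0, 0, 0, 0, 0, 0, 0.5, 0, 0, 0, 0, 0, -2, 0.5, 0, 0, 0, 0, 0, -6, 0.5, 0, 0, 0, 0, 0, -11, 0.5])

```text
time: 26.3
ee_pos: [0.421, 0.2449, 0.1406]
orientation: [[0.993, -0.121, -0.003], [-0.121, -0.993, -0.002], [-0.003, 0.002, -1.0]]
force: [1.1, 0.8, 0.9]
opening: 0.0427
```

Request:
play_rows(plan=[0, 0, 0, 0, 15, -5, 0.5, 0, 0, 0, 0, 30, -5, 0.5, 0, 0, 0, 0, 45, -5, 0.5, 0, 0, 0, 0, 45, -5, 0.5, 0, 0, 0, 0, 45, -5, 0.5, 0, 0, 0, 0, 45, -5, 0.5, 0, 0, 0, 0, 45, -5, 0.5, 0, 0, 0, 0, 45, -5, 0.5])

```text
time: 27.1
ee_pos: [0.3736, -0.1495, 0.1868]
orientation: [[0.993, -0.121, 0.001], [-0.121, -0.993, -0.0], [0.001, 0.0, -1.0]]
force: [2.5, -0.4, 0.0]
opening: 0.043
```

```bash
python3 - <<'E'
from h import *
print(r.state()['ee_pos'],r.state()['force'])
p,D=vision.camera('wrist'); cv2.imwrite('pics/w16.png',p[:,:,::-1])
for n in('top','scene'):
    p,D=vision.camera(n); cv2.imwrite(f'pics/{n}16.png',p[:,:,::-1]); P=cloud(n,D)
    h=cv2.cvtColor(p,cv2.COLOR_RGB2HSV)
    m=(P[...,2]>.034)&(P[...,2]<.07)&(P[...,0]>.38)&(P[...,0]<.46)&(P[...,1]>.14)&(P[...,1]<.35)
    Q=P[m]; print(n,'mud',len(Q),[np.round(a,1) for a in cv2.minAreaRect((Q[:,:2]*1000).astype(np.float32))])
    for y in (.17,.19,.22,.25,.28,.3,.32): 
        q=Q[abs(Q[:,1]-y)<.008]; print(y,q[:,2].max().round(4) if len(q) else None, q[:,0].mean().round(4) if len(q) else '')
    for k,(y0,y1,x0,x1,z0,z1) in dict(egg=(-.15,-.08,.46,.55,.05,.07),cork=(-.06,-.01,.48,.54,.035,.06),jig=(.1,.19,.45,.54,.074,.09),stop=(.3,.36,.48,.55,.045,.07)).items():
        Q=P[(P[...,0]>x0)&(P[...,0]<x1)&(P[...,1]>y0)&(P[...,1]<y1)&(P[...,2]>z0)&(P[...,2]<z1)]
        if len(Q)>5: print(n,k,len(Q),np.round(cv2.minEnclosingCircle((Q[:,:2]*1000).astype(np.float32))[0],1),Q[:,2].max().round(4))
for n in('top','scene'):
    im=cv2.imread(f'pics/{n}16.png'); im=im[180:290,145:310] if n=='top' else im[160:265,155:320]
    cv2.imwrite(f'pics/{n}16z.png',cv2.resize(im,None,fx=4.5,fy=4.5,interpolation=cv2.INTER_CUBIC))
E
```

```text
[ 0.37363267 -0.14951675  0.18675691] [ 2.4559217  -0.38409022  0.01308701]
top mud 941 [array([419.2, 246.9]), array([186.4,  47.7]), np.float64(83.6)]
0.17 0.0521 0.4092
0.19 0.0504 0.4127
0.22 0.0476 0.4163
0.25 0.0488 0.4199
0.28 0.0506 0.4237
0.3 0.0521 0.4262
0.32 0.0536 0.428
top egg 75 [ 494.9 -113.5] 0.0626
top cork 86 [508.3 -33.2] 0.0478
top jig 82 [493.6 148.1] 0.0835
top stop 110 [515.3 325.4] 0.0612
scene mud 672 [array([420.3, 252. ]), array([201. ,  48.4]), np.float64(82.7)]
0.17 0.0523 0.4062
0.19 0.0507 0.4107
0.22 0.0494 0.4139
0.25 0.0498 0.4167
0.28 0.0533 0.4211
0.3 0.0504 0.4232
0.32 0.0529 0.4247
scene egg 118 [ 495.9 -114.2] 0.064
scene cork 47 [506.5 -33.4] 0.0468
scene jig 99 [495.7 146.6] 0.0846
scene stop 78 [516.9 323.3] 0.0621
```

View pics/top16z.png

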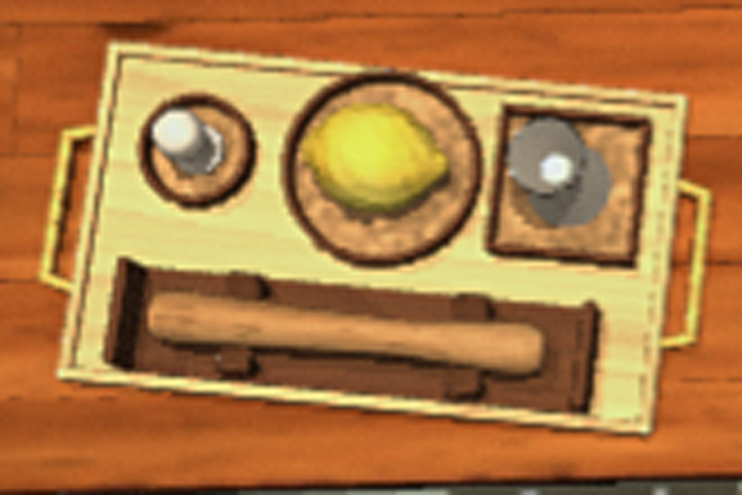

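View pics/scene16z.png

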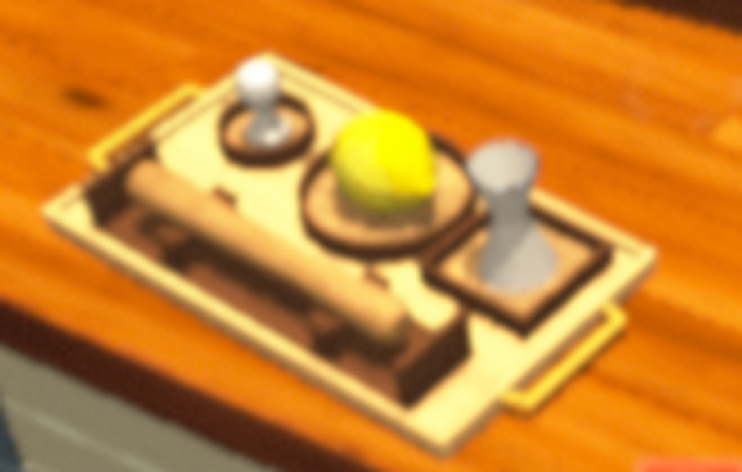

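View pics/w16.png

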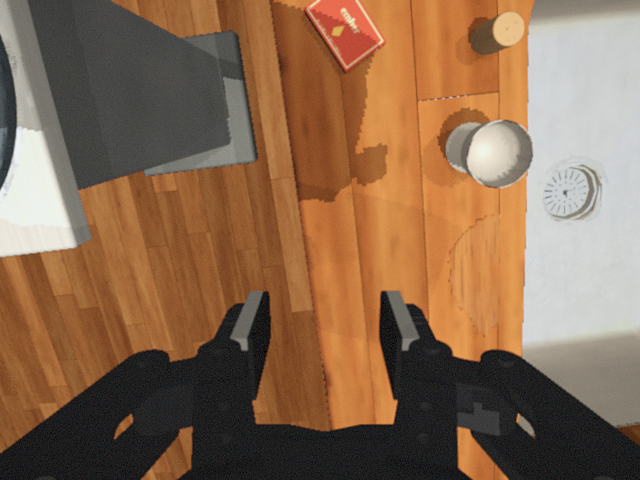

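Request:
play_rows(plan=[0, 0, 0, 0, 0, 0, 0.5, 0, 0, 0, 0, 0, 0, 0.5, 0, 0, 0, 0, 0, 0, 0.5, 0, 0, 0, 0, 0, 0, 0.5, 0, 0, 0, 0, 0, 0, 0.5])

```text
time: 27.75
ee_pos: [0.3745, -0.1469, 0.1864]
orientation: [[0.993, -0.119, 0.0], [-0.119, -0.993, -0.0], [0.0, 0.0, -1.0]]
force: [-0.2, 0.3, -0.2]
opening: 0.0426
```

```bash
python3 -c "
from h import *
print(r.hand_in())"
```

```text
the job is handed in; nothing more can be done
None
```

The tray is set and the job is handed in at about 28 s. I did it in the order asked: jigger in the square well, stopper in the small round well, lemon in the large round well, then the muddler in its rest.

- **Placed items:** The last top and scene pictures show the jigger and stopper upright in their wells and the lemon lying in its ring.
- **Muddler:** It lies in both saddles. Its top is 48–53 mm above the worktop, which puts its middle at the height a seated muddler should have.
- **Egg cup and cork:** Both are within about 2 mm of where they started, which is within what the cameras can tell apart.
- **Arm:** It ended clear of everything at z ≈ 0.19 m with no force on it. The highest force I saw reported was about 13 N.

**Small disagreements:** The wrist camera read x about 3 mm larger than the fixed cameras, so I aimed between the two, well within the wells' slack. The measured finger opening was 2.5 to 5 mm below the stated object widths. Every grip held.

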